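# Prove the safety switch, zero the peak hand and put the packs on charge

## Robot

A 6-joint arm with a two-finger parallel gripper is mounted at the origin on the work surface. World frame = base frame: x ahead of the robot, y to its left, z up, the work surface at z = 0. Lengths are in m, angles in degrees, forces in N, time in s.
With the tool pointing down it reaches from about 0.35 to 0.925 m from the base axis. Payload 6.4 kg.
Tool frame: the origin (TCP) lies at the very end of the fingers, on their centre line; the grasp point (between the pads) lies bot.pinch_z behind it (bot.pinch_z is the distance from the TCP to the grasp point, in m); z points along the fingers, y is the direction in which the jaws open and shut (so a half turn about z gives the same grasp; the last joint's range is limited). The gripper opens to 85 mm and grips with 20 to 120 N. Pads are 22 mm wide; open, the fingers measure 114 mm over their backs; the gripper's body (76 mm by 85 mm) begins 54 mm behind the grasp point. The pads swing forward as they close: fully open they stand 13 mm farther back than shut.
Start: joints at [59.295, 14.043, 89.255, -0, 76.702, -9.975], TCP at [0.23, 0.608, 0.231] pointing down, gripper open.
Joint ranges: [-179.41, 179.41], [-58.25, 129.5], [7.25, 145.43], [-54.29, 234.29], [11.92, 165.04], [-157.13, 157.13]. Speed limits (degrees/s): [147.25, 147.25, 180, 180, 180, 180].

## Interface

Orientations are given as [roll, pitch, yaw] about the fixed x, y, z axes, in that order (R = Rz(yaw) Ry(pitch) Rx(roll)).
In Python, from cell import bot gives the robot as it stands.
- The arm moves only by the shell command python3 -m inch 'ROWS'. ROWS is JSON, a list of rows, each a list of 7 numbers: the shift along the world's x, y, z in m, then the turn, a rotation vector about the world's x, y, z in rad, then the opening, from -1 (shut) to 1 (fully open), so that 0 is half open. A call has 1 to 20 rows; each row shifts and turns the commanded pose from where the row before left it; what a row does not reach is not made up. A row lasts 1/8 s, in which the tool goes at most 62.5 mm and 10.7 degrees, less where a joint would pass 70% of its speed; a pose out of reach is approached as far as the arm can. A call with a gripper value outside its range is refused whole. The fingers move at their own pace and stop on an object; the grip force is fixed at half the most. Time passes only in rows, so rows that do not move let the fingers close. It gives the time, the measured TCP pose, the force and the opening at its end, in the units of the state.
- bot.observe(): the state, without advancing time (a new reading comes with each control period).
- bot.read_camera(name): name is "scene" or "top" or "wrist"; returns a dict with "img" (480x640x3 uint8, blue, green, red), "range_z" (480x640 float32, m along the optical axis (not along the pixel's ray), 0 where there is no reading), "camera_matrix" (3x3 intrinsics, pixels), "D" ([k1, k2, p1, p2, k3] as OpenCV has them; the pictures are not rectified), "R" (3x3) and "t" (3): a world point X has camera coordinates R X + t. Camera axes: x right, y down, z forward; pixel columns grow to the right and rows downward; lengths in m; the calibration is good to about 2 mm. A picture is of the moment at which its call begins.
- bot.job_done(): hands the job in, once; it reports no verdict.
The state is a dict: "time": time; "joint_positions": joint angles; "qd": joint speeds; "joint_torque": joint torques, N m; "ee_pos": TCP position; "ee_rot": TCP orientation; "force": force on the tool from outside, world axes, zero at the start; "wrist_torque": the same for the moment, N m; "width": finger opening in m.
Only numpy, scipy, OpenCV 4.12 (cv2) and the standard library are available. Lean on these libraries where they do the work, as an engineer would, in place of code of your own. Each camera call takes 0.05 s, during which the arm holds its last target.

## Task

Get the classroom's battery packs on charge. While the charger is still empty, press the yellow test button on the supply console so that the switch lever drops, lift the lever back up until it latches on, and then turn the ammeter's reset knob anticlockwise until the red peak hand is back on its zero stop. After that lay every battery pack on the table flat in a charger pocket of its own, its brass contacts towards the pocket's brass springs, and leave the other things on the table where they are.

Things in the scene. Friction and masses are not known exactly. Their poses are not given: they have to be found in the camera images.
- breaker_lever (a joint): Blue lever of the safety switch, in the white case on the right half (robot's view) of the console's panel; 24 mm wide, 10 mm thick, 38 mm long from its pivot. rad: 0 = on, leaning 0.45 rad up the slope from the panel's normal; 1.0 = tripped, leaning 0.55 rad down the slope, towards the robot. To latch, push it up the slope to its stop (-0.12; up to 10 N), then let go: it settles near 0.02; short of that it falls.
- lever_pivot (a point): On the lever's pivot, fixed in the grey console, 6 mm above its aluminium panel and 6 mm below the top of the flat white case (100 x 88 mm) around it. x points up the panel's slope (0.24 rad), away from the robot; y along the pivot to the left; z is the panel's outward normal. Only the test button trips the lever.
- test_button (a joint): Yellow round test button, 16 mm across, in the white case, 44 mm to the left of the lever. m: 0 = out, 0.007 = fully down; it trips the switch at about 0.004 (4 N; fully down 5 N) and springs back.
- button_top (a point): Middle of the test button's top face, 9 mm proud of the white case when out. z is the panel's outward normal (press along -z), x up the slope.
- peak_knob (a joint): Black bar-shaped reset knob in the middle of the round white ammeter dial (110 mm across) on the panel's left half; it carries the red peak hand. rad: 0 = red hand on the zero stop at the lower left of the dial, over the black live hand; grows clockwise seen from above, to 4.19. Turn it anticlockwise to bring it home. Stays where it is left (0.035 N m).
- knob_bar (a point): On the knob's axis at the height to grip. The bar is 40 mm long (x, towards the tip of the red hand), 11 mm thick (y) and reaches 10 mm above this point; the dial lies 16 mm below it. z is the panel's outward normal; x and y turn with the knob.
- charger_mid (a point): Middle of the charger, 16 mm above the table: a white and grey tray, 188 (x) by 195 mm (y), fixed, with two rows of three pockets. x points to the contact end of every pocket (12 mm thick white walls, 24 mm high above the table, with brass springs); z up.
- bay1 (a point): Charger pocket 1 (near row, left): where the middle of a pack lies once in it, 22 mm above the table. Pocket 79 (x) by 45 mm (y), floor 8 mm above the table, ribs between pockets 20 mm wide and 8 mm above the floor. x points to its brass springs, z up.
- bay2 (a point): Charger pocket 2 (near row, middle): where the middle of a pack lies once in it, 22 mm above the table. Pocket 79 (x) by 45 mm (y), floor 8 mm above the table, ribs between pockets 20 mm wide and 8 mm above the floor. x points to its brass springs, z up.
- bay3 (a point): Charger pocket 3 (near row, right): where the middle of a pack lies once in it, 22 mm above the table. Pocket 79 (x) by 45 mm (y), floor 8 mm above the table, ribs between pockets 20 mm wide and 8 mm above the floor. x points to its brass springs, z up.
- bay4 (a point): Charger pocket 4 (far row, left): where the middle of a pack lies once in it, 22 mm above the table. Pocket 79 (x) by 45 mm (y), floor 8 mm above the table, ribs between pockets 20 mm wide and 8 mm above the floor. x points to its brass springs, z up.
- bay5 (a point): Charger pocket 5 (far row, middle): where the middle of a pack lies once in it, 22 mm above the table. Pocket 79 (x) by 45 mm (y), floor 8 mm above the table, ribs between pockets 20 mm wide and 8 mm above the floor. x points to its brass springs, z up.
- bay6 (a point): Charger pocket 6 (far row, right): where the middle of a pack lies once in it, 22 mm above the table. Pocket 79 (x) by 45 mm (y), floor 8 mm above the table, ribs between pockets 20 mm wide and 8 mm above the floor. x points to its brass springs, z up.
- pack1_mid (a point): Middle of battery pack 1: black box with an orange label band, 70 (x) x 38 (y) x 28 (z) mm, 150 g, lying flat; x points to the end with the three brass contacts. All packs are alike; some may be absent.
- pack2_mid (a point): Middle of battery pack 2: black box with an orange label band, 70 (x) x 38 (y) x 28 (z) mm, 150 g, lying flat; x points to the end with the three brass contacts. All packs are alike; some may be absent.
- pack3_mid (a point): Middle of battery pack 3: black box with an orange label band, 70 (x) x 38 (y) x 28 (z) mm, 150 g, lying flat; x points to the end with the three brass contacts. All packs are alike; some may be absent.
- pack4_mid (a point): Middle of battery pack 4: black box with an orange label band, 70 (x) x 38 (y) x 28 (z) mm, 150 g, lying flat; x points to the end with the three brass contacts. All packs are alike; some may be absent.
- pack5_mid (a point): Middle of battery pack 5: black box with an orange label band, 70 (x) x 38 (y) x 28 (z) mm, 150 g, lying flat; x points to the end with the three brass contacts. All packs are alike; some may be absent.
- phone: Phone, 158 x 75 x 9 mm, lying on the table; origin under its middle. Leave it where it is.
- mug: White mug, 80 mm across, 92 mm high; origin under its middle. Leave it where it is.
- screwdriver: Screwdriver with a yellow handle, 200 mm long, lying on the table. Leave it where it is.
- mouse: Computer mouse on a round green pad, 105 x 60 x 33 mm; origin under its middle. Leave it where it is.
- kit_board: Plywood board (200 x 250 mm) with lamp modules; origin under its middle. Leave it where it is.
- lamp_module: Hexagonal white lamp module, 34 mm across, 12 mm high; origin under its middle. Leave it where it is.
Mind the look-alikes: they are no part of the job. What is shaped like the part that bears pack4_mid but turquoise or white is not meant. Leave any blue look-alike of the part that bears pack5_mid alone.

How it is judged (in metres and radians):
On the way, in this order (a step that is already met when the one before it is completed fails the run):
1. the test button has made the safety switch's lever drop (past 0.8 rad), with no pack in the charger (value of joint breaker_lever above 0.8 rad and horizontal distance between each of pack1_mid, pack2_mid, pack3_mid, pack4_mid, pack5_mid and charger_mid above 0.1 m), for 0.1 s.
2. the lever is lifted back to on (below 0.12 rad), with no pack in the charger (value of joint breaker_lever below 0.12 rad and horizontal distance between each of pack1_mid, pack2_mid, pack3_mid, pack4_mid, pack5_mid and charger_mid above 0.1 m), for 0.2 s.
3. the red peak hand is turned back to its zero stop (below 0.07 rad) with the switch on and no pack in the charger (all of step 2 and value of joint peak_knob below 0.07 rad), for 0.2 s.
At the end, for the whole second after the job is handed in: The lever is latched on (below 0.12 rad), the test button is out, the peak hand is on its zero stop (below 0.07 rad), and every pack present lies flat (within 0.08 rad) and at rest in a pocket: its middle within 7.5 mm of the pocket's point, its contact end towards the pocket's contacts (value of joint breaker_lever below 0.12 rad and value of joint peak_knob below 0.07 rad and value of joint test_button below 0.0015 m and ((x of charger_mid in the frame of pack1_mid above 0.02 m and (distance between pack1_mid and bay1 below 0.0075 m or distance between pack1_mid and bay2 below 0.0075 m or distance between pack1_mid and bay3 below 0.0075 m) and angle between pack1_mid's own z axis and vertical below 0.08 rad) or (x of charger_mid in the frame of pack1_mid below -0.02 m and (distance between pack1_mid and bay4 below 0.0075 m or distance between pack1_mid and bay5 below 0.0075 m or distance between pack1_mid and bay6 below 0.0075 m) and angle between pack1_mid's own z axis and vertical below 0.08 rad)) and ((x of charger_mid in the frame of pack2_mid above 0.02 m and (distance between pack2_mid and bay1 below 0.0075 m or distance between pack2_mid and bay2 below 0.0075 m or distance between pack2_mid and bay3 below 0.0075 m) and angle between pack2_mid's own z axis and vertical below 0.08 rad) or (x of charger_mid in the frame of pack2_mid below -0.02 m and (distance between pack2_mid and bay4 below 0.0075 m or distance between pack2_mid and bay5 below 0.0075 m or distance between pack2_mid and bay6 below 0.0075 m) and angle between pack2_mid's own z axis and vertical below 0.08 rad)) and ((x of charger_mid in the frame of pack3_mid above 0.02 m and (distance between pack3_mid and bay1 below 0.0075 m or distance between pack3_mid and bay2 below 0.0075 m or distance between pack3_mid and bay3 below 0.0075 m) and angle between pack3_mid's own z axis and vertical below 0.08 rad) or (x of charger_mid in the frame of pack3_mid below -0.02 m and (distance between pack3_mid and bay4 below 0.0075 m or distance between pack3_mid and bay5 below 0.0075 m or distance between pack3_mid and bay6 below 0.0075 m) and angle between pack3_mid's own z axis and vertical below 0.08 rad)) and ((x of charger_mid in the frame of pack4_mid above 0.02 m and (distance between pack4_mid and bay1 below 0.0075 m or distance between pack4_mid and bay2 below 0.0075 m or distance between pack4_mid and bay3 below 0.0075 m) and angle between pack4_mid's own z axis and vertical below 0.08 rad) or (x of charger_mid in the frame of pack4_mid below -0.02 m and (distance between pack4_mid and bay4 below 0.0075 m or distance between pack4_mid and bay5 below 0.0075 m or distance between pack4_mid and bay6 below 0.0075 m) and angle between pack4_mid's own z axis and vertical below 0.08 rad)) and ((x of charger_mid in the frame of pack5_mid above 0.02 m and (distance between pack5_mid and bay1 below 0.0075 m or distance between pack5_mid and bay2 below 0.0075 m or distance between pack5_mid and bay3 below 0.0075 m) and angle between pack5_mid's own z axis and vertical below 0.08 rad) or (x of charger_mid in the frame of pack5_mid below -0.02 m and (distance between pack5_mid and bay4 below 0.0075 m or distance between pack5_mid and bay5 below 0.0075 m or distance between pack5_mid and bay6 below 0.0075 m) and angle between pack5_mid's own z axis and vertical below 0.08 rad)) and linear speed of each of pack1, pack2, pack3, pack4, pack5 below 0.03 m/s); the robot touches nothing.
It fails at once if the phone, mug, screwdriver, mouse, kit board or lamp module is moved by more than 30 mm (distance of any of phone, mug, screwdriver, mouse, kit_board, lamp_module from where it was at the start of the episode above 0.03 m).
Of pack1, pack2, pack3, pack4, pack5 only 3 to 5 are there at a start; the rules pass over those that are not, and their reading is None.
At some moment in a run one of pack1, pack2, pack3, pack4, pack5 may be knocked a few centimetres aside while the robot is not near it.
Once in a run the grip may slacken for a moment while it holds something.
It also fails if it takes over 210 s, if anything falls off the work surface, if the arm or the gripper's body presses on something with over 40 N, if the wrist force passes 120 N, or if a joint passes its speed limit or range.

## Working session

There is one attempt and no reset: what is moved stays moved. The work goes in short steps, Python scripts to look and compute and a shell command to move; the robot and the scene stay as the last step left them, time stands still between calls to the robot, and variables do not carry over. Pictures are saved under pics/ and viewed, and the job is handed in when it is done.

```bash
ls; mkdir -p pics
python3 - <<'E'
from cell import bot
import cv2
print(bot.observe(), bot.pinch_z)
for n in("scene","top","wrist"):
    c=bot.read_camera(n); cv2.imwrite(f"pics/a_{n}.png",c["img"]); print(n,c["camera_matrix"].tolist(),c["D"],c["R"].tolist(),c["t"])
E
```

```text
pics
{'time': 0.0, 'joint_positions': array([ 5.92971138e+01,  1.40838964e+01,  8.93257917e+01, -1.59743165e-03,
        7.66993353e+01, -9.97577844e+00]), 'qd': array([-0.02184855, -0.00658486, -0.09807508, -0.00463182, -0.05610747,
        0.04774272]), 'joint_torque': array([ 5.77347168e-05, -4.29520261e+01, -3.26124179e+01, -1.23333675e-04,
        5.49245160e-03,  3.77186069e-06]), 'ee_pos': array([0.22976627, 0.60744341, 0.23017453]), 'ee_rot': array([-1.79892356e+02, -1.73559118e-02,  1.59273245e+02]), 'force': array([ 0.36710113,  0.09674086, -0.04871193]), 'wrist_torque': array([0.02100212, 0.01287298, 0.00567514]), 'width': 0.08537470523452287} 0.0187
scene [[496.93512049456507, 0.0, 318.6604176203794], [0.0, 496.93512049456507, 238.81048039228068], [0.0, 0.0, 1.0]] [-0.12281985  0.          0.          0.          0.        ] [[0.12045195043924165, 0.9925243006368022, -0.019668255662592248], [0.7504931569160004, -0.10401225698472795, -0.6526419169952221], [-0.6498087018943637, 0.06385110055723037, -0.7574111749241573]] [ 0.00339586 -0.38209905  1.81875642]
top [[542.855285631992, 0.0, 315.12087064943574], [0.0, 542.855285631992, 243.6095137647368], [0.0, 0.0, 1.0]] [-0.05959411  0.          0.          0.          0.        ] [[-0.03065995866320734, -0.9992996877629249, 0.021449964375063295], [-0.998721545468356, 0.029765221975963246, -0.04085714353721141], [0.04019006782862006, -0.022675219902852047, -0.9989347290240181]] [-0.06945745  0.54791559  1.37873572]
wrist [[388.19635058866174, 0.0, 318.10556071130185], [0.0, 388.19635058866174, 246.34700712363096], [0.0, 0.0, 1.0]] [-0.04348449  0.          0.          0.          0.        ] [[0.35450192574212863, 0.9350535744606154, -0.0017881648553999525], [0.8954500815729726, -0.3389353469559362, 0.28860350308826377], [0.26925366488885677, -0.10391170998634754, -0.9574470327238125]] [-0.64883463 -0.03707741  0.37934975]
```

View pics/a_top.png

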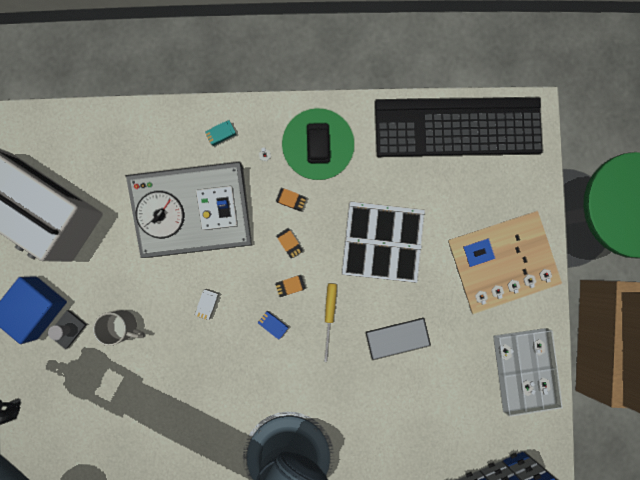

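View pics/a_scene.png

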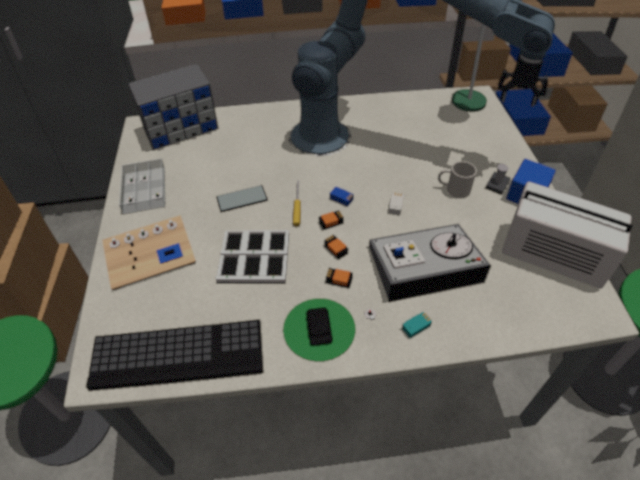

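View pics/a_wrist.png

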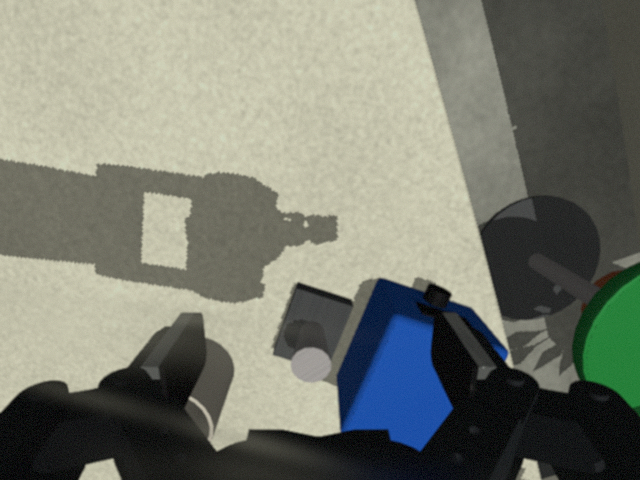

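Three orange-banded packs sit at top (291,199), (290,242) and (290,286). The look-alikes are turquoise (221,132), white (207,304) and blue (273,325), none of which fit. I'll check them enlarged.

```bash
cat > h.py <<'E'
from cell import bot
import cv2, numpy as np
from scipy.spatial.transform import Rotation as Ro
def undist(c,px):
    px=np.asarray(px,float).reshape(-1,1,2)
    return cv2.undistortPoints(px,c["camera_matrix"],c["D"]).reshape(-1,2)
def onplane(c,px,z=None,n=None,p0=None):
    u=undist(c,px); d=np.c_[u,np.ones(len(u))]@c["R"]; C=-c["R"].T@c["t"]
    if n is None: n=np.array([0,0,1.]); p0=np.array([0,0,z])
    s=((p0-C)@n)/(d@n); return C+d*s[:,None]
def deproj(c,px):
    u=undist(c,px); p=np.asarray(px,int).reshape(-1,2); Z=c["range_z"][p[:,1],p[:,0]]
    return (np.c_[u*Z[:,None],Z]-c["t"])@c["R"]
def proj(c,X):
    rv,_=cv2.Rodrigues(c["R"]); return cv2.projectPoints(np.asarray(X,float).reshape(-1,3),rv,c["t"],c["camera_matrix"],c["D"])[0].reshape(-1,2)
def crop(c,x0,y0,x1,y1,k,fn): cv2.imwrite(fn,cv2.resize(c["img"][y0:y1,x0:x1],None,fx=k,fy=k,interpolation=cv2.INTER_CUBIC))
E
python3 - <<'E'
from h import *
c=bot.read_camera("top")
crop(c,120,150,260,262,5,"pics/b1.png")
crop(c,240,170,440,320,4,"pics/b2.png")
s=bot.read_camera("scene")
crop(s,360,215,500,305,5,"pics/b3.png")
# table z check
print(deproj(c,[(250,380),(450,210),(330,220),(100,280)]))
E
```

```text
[[ 2.00919176e-01  9.15426511e-02 -2.07496897e-03]
 [ 6.23274186e-01 -4.41044470e-01  1.82154471e-03]
 [ 6.06086499e-01 -1.26676527e-01 -1.13456030e-04]
 [ 4.68671970e-01  4.71204903e-01  8.94710300e-04]]
```

View pics/b1.png

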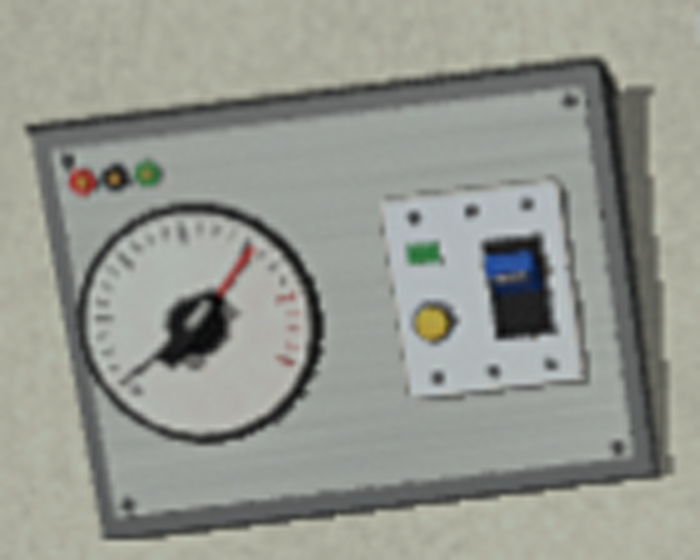

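View pics/b2.png

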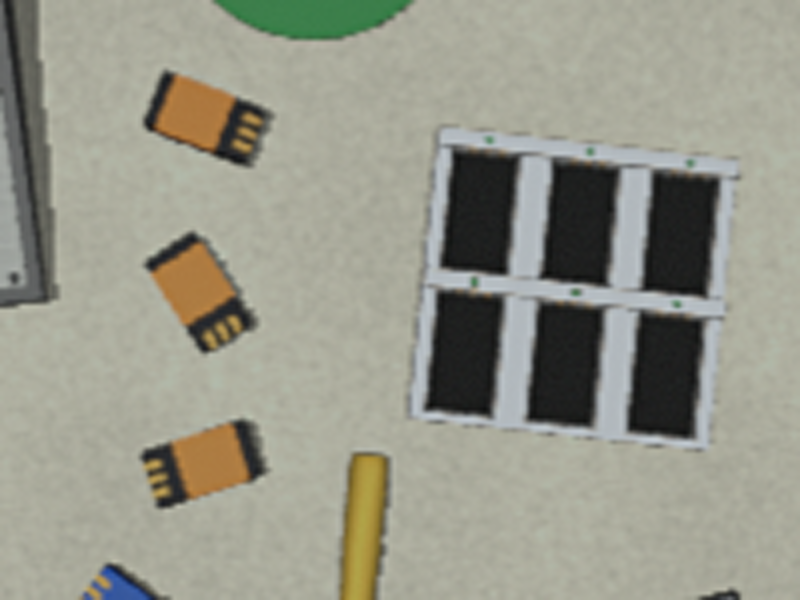

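View pics/b3.png

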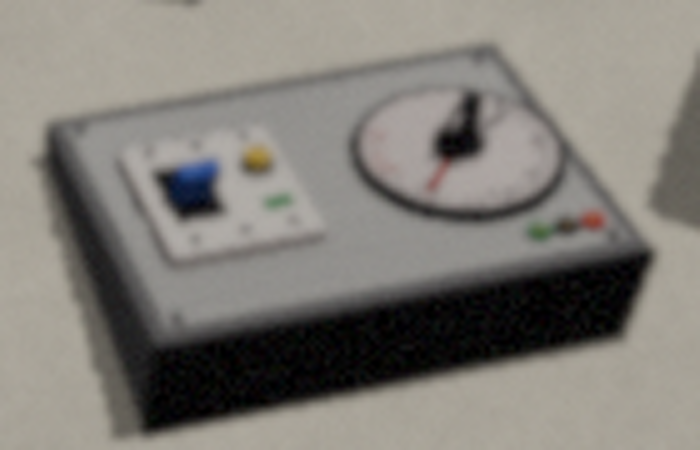

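The crops confirm three real packs (orange band, black body). In b2 their contacts point right at (250,130), down at (225,330) and left at (157,480). Now the measurements: panel plane, button, lever, knob, charger and packs.

Run:
```python
from h import *
np.set_printoptions(precision=4,suppress=True)
c=bot.read_camera("top"); s=bot.read_camera("scene")
def mask(img,lo,hi,roi):
    h=cv2.cvtColor(img,cv2.COLOR_BGR2HSV); m=cv2.inRange(h,lo,hi); r=np.zeros_like(m); x0,y0,x1,y1=roi; r[y0:y1,x0:x1]=m[y0:y1,x0:x1]; return r
# panel plane from depth, aluminium area between dial and case, lower band
pts=[]
for cam,poly in((c,[(186,175),(193,175),(196,240),(190,240)]),(c,[(150,245),(235,238),(236,245),(150,251)])):
    m=np.zeros((480,640),np.uint8); cv2.fillPoly(m,[np.array(poly)],255)
    ys,xs=np.nonzero(m); pts.append(deproj(cam,np.c_[xs,ys]))
P=np.vstack(pts); p0=P.mean(0); n=np.linalg.svd(P-p0)[2][2]; n*=np.sign(n[2])
print("plane",p0,n,"slope",np.arccos(n[2]),"resid",np.std((P-p0)@n))
# console edges of case for azimuth
def cen(m):
    M=cv2.moments(m,True); return (M["m10"]/M["m00"],M["m01"]/M["m00"],M["m00"])
for nm,cam,roi in(("top",c,(195,185,240,230)),("scene",s,(380,235,430,275))):
    print(nm,"yellow",cen(mask(cam["img"],(18,120,110),(35,255,255),roi)),"blue",cen(mask(cam["img"],(100,120,60),(130,255,255),roi)))
for nm,cam,roi in(("top",c,(135,188,186,240)),("scene",s,(425,225,480,265))):
    print(nm,"red",cen(mask(cam["img"],(0,120,80),(10,255,255),roi)),)
# case white outline
g=c["img"][180:235,190:250].copy(); h=cv2.cvtColor(g,cv2.COLOR_BGR2GRAY); m=cv2.inRange(h,195,255)
cn=max(cv2.findContours(m,cv2.RETR_EXTERNAL,cv2.CHAIN_APPROX_NONE)[0],key=cv2.contourArea); r=cv2.minAreaRect(cn+np.array([190,180])); print("case",r); print(cv2.boxPoints(r))
# dial
m=cv2.inRange(cv2.cvtColor(c["img"],cv2.COLOR_BGR2GRAY),190,255); m2=np.zeros_like(m); m2[185:245,132:190]=m[185:245,132:190]
cn=max(cv2.findContours(m2,cv2.RETR_EXTERNAL,cv2.CHAIN_APPROX_NONE)[0],key=cv2.contourArea); print("dial",cv2.fitEllipse(cn),cv2.contourArea(cn))
# packs: orange
m=mask(c["img"],(8,120,90),(18,255,255),(260,170,325,310))
for cn in cv2.findContours(m,cv2.RETR_EXTERNAL,cv2.CHAIN_APPROX_NONE)[0]:
    if cv2.contourArea(cn)<100: continue
    r=cv2.minAreaRect(cn); print("pack",r, onplane(c,[r[0]],0.028), deproj(c,[r[0]]))
# charger outline
m=cv2.inRange(cv2.cvtColor(c["img"],cv2.COLOR_BGR2GRAY),195,255); m2=np.zeros_like(m); m2[195:290,335:435]=m[195:290,335:435]
print(np.percentile(cv2.cvtColor(c["img"],cv2.COLOR_BGR2GRAY)[195:290,335:435],[5,25,50,75,95]))
```

```text
plane [0.5908 0.2187 0.0499] [-0.079   0.9427  0.3241] slope 1.2407589836655453 resid 0.04595014331916583
top yellow (205.8, 214.33333333333334, 30.0) blue (222.10714285714286, 203.32142857142858, 56.0)
scene yellow (411.125, 246.5, 8.0) blue (398.4642857142857, 250.21428571428572, 28.0)
top red (161.5, 201.33333333333334, 12.0)
scene red (478.2, 258.6, 5.0)Traceback (most recent call last):
  File "<stdin>", line 22, in <module>
ValueError: max() iterable argument is empty
```

Run:
```python
from h import *
np.set_printoptions(precision=4,suppress=True)
c=bot.read_camera("top")
m=np.zeros((480,640),np.uint8)
for poly in ([(186,175),(193,175),(196,240),(190,240)],[(150,245),(235,238),(236,243),(150,250)]): cv2.fillPoly(m,[np.array(poly)],255)
ys,xs=np.nonzero(m); P=deproj(c,np.c_[xs,ys]); ok=(P[:,2]>0.01)&(P[:,2]<0.2);print(ok.mean()); P=P[ok]
A=np.c_[P[:,:2],np.ones(len(P))]
w=np.ones(len(P))
for _ in range(10):
    k=np.linalg.lstsq(A*w[:,None],P[:,2]*w,rcond=None)[0]; r=P[:,2]-A@k; w=(np.abs(r)<0.006).astype(float)
n=np.array([-k[0],-k[1],1]); n/=np.linalg.norm(n); p0=np.array([P[:,0].mean(),P[:,1].mean(),0]); p0[2]=k@[p0[0],p0[1],1]
print("plane",k,n,p0,np.arccos(n[2]),"inl",w.mean(),np.std(r[w>0]))
up=np.array([0,0,1])-n*n[2]; up/=np.linalg.norm(up); print("slope dir az",np.degrees(np.arctan2(up[1],up[0])))
g=cv2.cvtColor(c["img"],cv2.COLOR_BGR2GRAY)
for nm,roi in(("case",(190,180,245,235)),("dial",(132,185,190,245)),("charger",(335,195,435,290))):
    x0,y0,x1,y1=roi; print(nm,np.percentile(g[y0:y1,x0:x1],[5,25,50,75,90,97]))
hsv=cv2.cvtColor(c["img"],cv2.COLOR_BGR2HSV)
m=cv2.inRange(hsv,(5,120,80),(20,255,255))
for cn in cv2.findContours(m,cv2.RETR_EXTERNAL,cv2.CHAIN_APPROX_NONE)[0]:
    if cv2.contourArea(cn)<100: continue
    r=cv2.minAreaRect(cn); 
    if r[0][0]<330: print("pack",r, onplane(c,[r[0]],0.028), deproj(c,[r[0]]))
```

```text
0.9921414538310412
plane [ 0.2483  0.0234 -0.1054] [-0.2409 -0.0227  0.9703] [0.5971 0.2205 0.048 ] 0.24438616855638673 inl 0.9712871287128713 0.0025444897179860318
slope dir az 5.3938531809618295
case [ 45. 149. 158. 181. 183. 185.]
dial [ 47. 140. 158. 174. 178. 180.]
charger [ 27.  33. 168. 174. 184. 187.]
pack ((292.3000183105469, 284.9000244140625), (14.546475410461426, 16.443843841552734), 71.56504821777344) [[ 0.4424 -0.0249  0.028 ]] [[ 0.4424 -0.0248  0.027 ]]
pack ((287.9999694824219, 240.50001525878906), (16.36365509033203, 14.42220401763916), 56.30992889404297) [[ 0.5548 -0.0173  0.028 ]] [[ 0.5548 -0.0173  0.0286]]
pack ((288.1206970214844, 197.94827270507812), (16.89827537536621, 15.041322708129883), 21.801406860351562) [[ 0.663  -0.0206  0.028 ]] [[ 0.6628 -0.0207  0.0296]]
```

Run:
```python
from h import *
np.set_printoptions(precision=4,suppress=True)
c=bot.read_camera("top"); s=bot.read_camera("scene")
n=np.array([-0.2409,-0.0227,0.9703]); p0=np.array([.5971,.2205,.048])
f=lambda L,o=(120,150),k=5:[(o[0]+(x+.5)/k-.5,o[1]+(y+.5)/k-.5) for x,y in L]
K=onplane(c,f([(383,198),(560,178),(587,382),(412,398)]),n=n,p0=p0+n*.012)
print("case",K,"mid",K.mean(0)); e=lambda a,b:(np.linalg.norm(b-a)*1000,np.degrees(np.arctan2(*(b-a)[1::-1])))
print(e(K[1],K[0]),e(K[2],K[3]),e(K[3],K[0]),e(K[2],K[1]))
B=onplane(c,f([(30,128),(600,62),(658,472),(105,536)]),n=n,p0=p0); print("console",B); print(e(B[1],B[0]),e(B[2],B[3]),e(B[3],B[0]),e(B[2],B[1]))
print("button top",onplane(c,f([(431,322)]),n=n,p0=p0+n*.021))
s_c=onplane(s,[(360+258.5/5,215+158/5)],n=n,p0=p0+n*.021);print("button scene",s_c)
print("dial",onplane(c,f([(201,321)]),n=n,p0=p0+n*.003), "scene", onplane(s,[(360+457/5,215+149/5)],n=n,p0=p0+n*.003))
print("red tip",onplane(c,f([(250,248)]),n=n,p0=p0+n*.006),"black tip",onplane(c,f([(125,382)]),n=n,p0=p0+n*.006))
print("slot",onplane(c,f([(518,286)]),n=n,p0=p0+n*.012))
# charger
C=onplane(c,f([(440,128),(740,160),(706,448),(408,418)],(240,170),4),.024); print("charger",C,C.mean(0)); print(e(C[1],C[0]),e(C[2],C[3]),e(C[3],C[0]),e(C[2],C[1]))
```

```text
case [[0.6842 0.2017 0.0816]
 [0.6915 0.1151 0.0813]
 [0.5932 0.1072 0.0567]
 [0.5878 0.194  0.0574]] mid [0.6392 0.1545 0.0693]
(np.float64(86.88380781370076), np.float64(94.80226728042219)) (np.float64(86.92143305770584), np.float64(93.56902485481157)) (np.float64(99.73918855988117), np.float64(4.557175579529891)) (np.float64(101.66711160887006), np.float64(4.5705711127843776))
console [[0.7239 0.3738 0.0831]
 [0.7479 0.0941 0.0825]
 [0.5486 0.0755 0.0326]
 [0.5246 0.355  0.0331]]
(np.float64(280.7249265761954), np.float64(94.91020127033296)) (np.float64(280.47697855898866), np.float64(94.90351772316666)) (np.float64(206.3040882163288), np.float64(5.40806905037478)) (np.float64(206.3357416629905), np.float64(5.337025814841697))
button top [[0.6234 0.1806 0.0753]]
button scene [[0.6294 0.18   0.0767]]
dial [[0.6289 0.2972 0.0608]] scene [[0.625  0.2984 0.0598]]
red tip [[0.663  0.2695 0.0717]] black tip [[0.6    0.3363 0.0576]]
slot [[0.6405 0.1385 0.0692]]
charger [[ 0.6497 -0.1771  0.024 ]
 [ 0.6239 -0.3691  0.024 ]
 [ 0.4405 -0.3401  0.024 ]
 [ 0.4656 -0.1506  0.024 ]] [ 0.5449 -0.2592  0.024 ]
(np.float64(193.7676817068897), np.float64(82.35389076081591)) (np.float64(191.1801978064028), np.float64(82.44679077950907)) (np.float64(185.93953733681826), np.float64(-8.190894539037798)) (np.float64(185.67224748357287), np.float64(-8.990331679285367))
```

```bash
python3 -m inch '[[0.023,-0.0268,0.002,0,0,-0.0701,-1],[0.023,-0.0268,0.002,0,0,-0.0701,-1],[0.023,-0.0268,0.002,0,0,-0.0701,-1],[0.023,-0.0268,0.002,0,0,-0.0701,-1],[0.023,-0.0268,0,0,0,-0.0701,-1],[0.023,-0.0268,0,0,0,-0.0701,-1],[0.023,-0.0268,0,0,0,-0.0701,-1],[0.023,-0.0268,0,0,0,-0.0701,-1],[0.023,-0.0268,0,0,0,-0.0701,-1],[0.023,-0.0268,0,0,0,-0.0701,-1],[0.023,-0.0268,0,0,0,-0.0701,-1],[0.023,-0.0268,0,0,0,-0.0701,-1],[0.023,-0.0268,0,0,0,-0.0701,-1],[0.023,-0.0268,0,0,0,-0.0701,-1],[0.023,-0.0268,0,0,0,-0.0701,-1],[0.023,-0.0268,0,0,0,-0.0701,-1],[0,0,-0.01,0.007,-0.08,0,-1],[0,0,-0.01,0.007,-0.08,0,-1],[0,0,0,0.007,-0.079,0,-1],[0,0,0,0,0,0,-1]]'
python3 - <<'E'
from h import *
print(bot.observe())
w=bot.read_camera("wrist"); cv2.imwrite("pics/c_w.png",w["img"])
E
```

```text
time: 3.0
ee_pos: [0.5971, 0.1791, 0.219]
ee_rot: [166.3, -0.0, 95.0]
force: [0.2, 0.5, 0.4]
width: 0.0004
{'time': 3.0, 'joint_positions': array([  6.43164842,   3.74228209, 102.91074545,  -0.38464826,
        59.689309  ,   1.56795748]), 'qd': array([-0.19621155,  1.05602253, -2.59957622, -0.03518561,  1.05486739,
       -0.15423709]), 'joint_torque': array([ 1.30792418e-01, -3.55514753e+01, -3.17448127e+01, -1.49658445e-02,
       -7.19136894e-01,  4.04781138e-03]), 'ee_pos': array([0.59708619, 0.17913852, 0.21897002]), 'ee_rot': array([ 1.66337815e+02, -1.78863289e-03,  9.50182672e+01]), 'force': array([0.2223226 , 0.45651022, 0.36049447]), 'wrist_torque': array([0.04208272, 0.12857486, 0.01539009]), 'width': 0.0003753616269244042}
```

View pics/c_w.png

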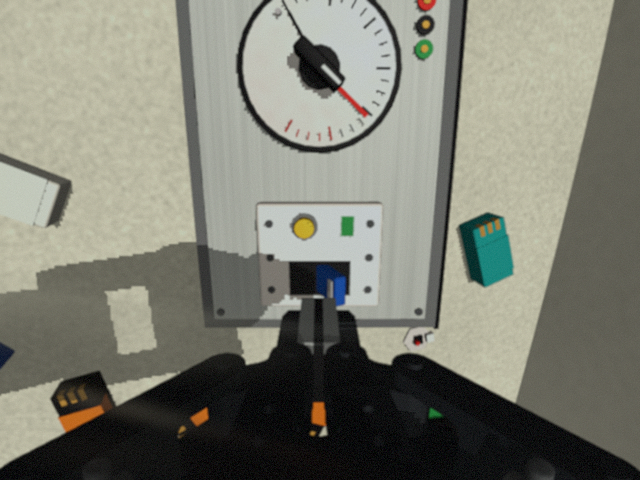

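The wrist view shows the yellow button at (304,227), the lever at about (330,285) in its slot, the dial middle at (319,68) and the red tip at (366,114).

```bash
cat >> h.py <<'E'
psi=np.radians(5.0); sl=0.24
N=np.array([-np.sin(sl)*np.cos(psi),-np.sin(sl)*np.sin(psi),np.cos(sl)]); U=np.array([np.cos(sl)*np.cos(psi),np.cos(sl)*np.sin(psi),np.sin(sl)]); L=np.array([-np.sin(psi),np.cos(psi),0])
P0=np.array([.5971,.2205,.048])
E
python3 - <<'E'
from h import *
np.set_printoptions(precision=4,suppress=True)
w=bot.read_camera("wrist"); crop(w,190,190,450,330,3,"pics/c2.png"); crop(w,200,0,440,160,3,"pics/c3.png")
for nm,px in(("alu",[(225,250),(230,290),(400,260),(230,200),(410,180),(230,120)]),("case",[(262,215),(375,215),(372,240)]),("dial",[(290,120),(360,60),(270,60)])):
    d=deproj(w,px); print(nm,d, (d-P0)@N)
hsv=cv2.cvtColor(w["img"],cv2.COLOR_BGR2HSV); m=cv2.inRange(hsv,(18,120,80),(35,255,255)); m[:200]=0;m[260:]=0
M=cv2.moments(m,True); b=(M["m10"]/M["m00"],M["m01"]/M["m00"]); print(b,M["m00"])
print("button",onplane(w,[b],n=N,p0=P0+N*.021))
print("casecorners",onplane(w,[(257,203),(383,203)],n=N,p0=P0+N*.012))
print("dial c",onplane(w,[(319,68)],n=N,p0=P0+N*.003),"red tip",onplane(w,[(366,114)],n=N,p0=P0+N*.006),"blk",onplane(w,[(285,5)],n=N,p0=P0+N*.006))
E
```

```text
alu [[0.5638 0.1525 0.0375]
 [0.5686 0.1171 0.0394]
 [0.7066 0.1566 0.0741]
 [0.5668 0.1956 0.0406]
 [0.705  0.2237 0.0742]
 [0.5651 0.2573 0.0408]] [-0.0009  0.0005  0.0008  0.0005 -0.0001 -0.0002]
case [[0.5911 0.1878 0.0581]
 [0.677  0.1951 0.0786]
 [0.6774 0.1746 0.0778]] [0.0119 0.0114 0.0109]
dial [[0.608  0.2607 0.061 ]
 [0.6538 0.3062 0.0718]
 [0.5914 0.3007 0.0571]] [0.0092 0.0079 0.0085]
(346.75846501128666, 227.2866817155756) 443.0
button [[0.6534 0.1855 0.0826]]
casecorners [[0.5869 0.1969 0.0574]
 [0.6815 0.2052 0.0806]]
dial c [[0.627  0.2991 0.0601]] red tip [[0.663  0.2699 0.0713]] blk [[0.5997 0.3378 0.0573]]
```

View pics/c2.png

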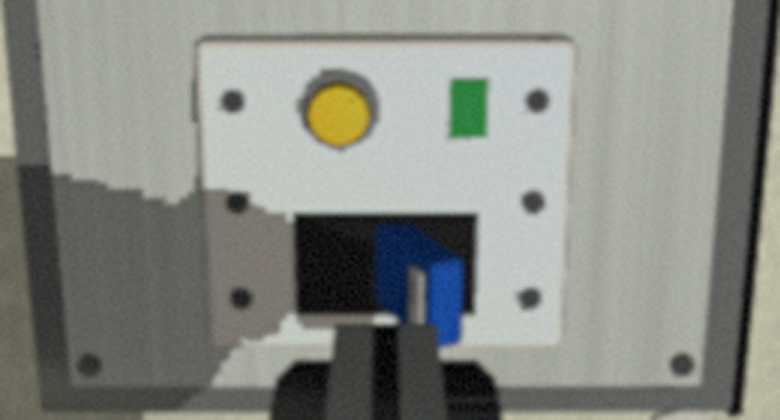

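View pics/c3.png

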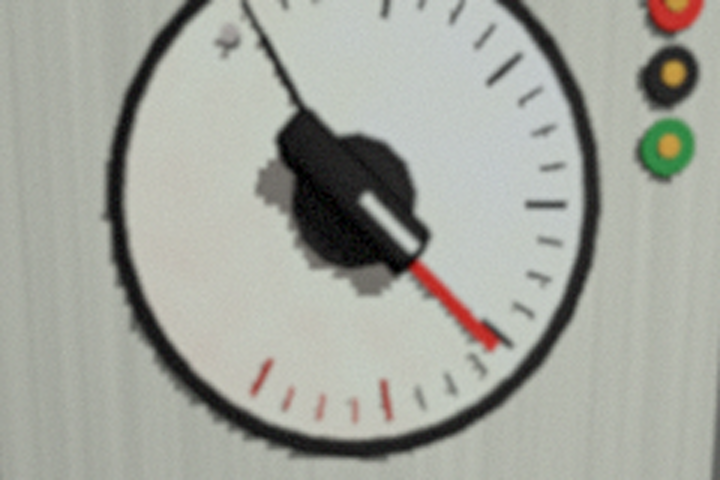

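Run:
```python
from h import *
np.set_printoptions(precision=4,suppress=True)
w=bot.read_camera("wrist"); c=bot.read_camera("top")
b=onplane(w,[(302.5,227.8)],n=N,p0=P0+N*.021)[0]
print("button",b)
S=onplane(w,[(190+296/3,190+213/3),(190+476/3,190+213/3),(190+296/3,190+316/3),(190+476/3,190+316/3)],n=N,p0=P0+N*.012); sc=S.mean(0); print("slot",S,sc)
print("slot rel button u,l", (sc-b)@U,(sc-b)@L)
f=lambda L,o=(120,150),k=5:[(o[0]+(x+.5)/k-.5,o[1]+(y+.5)/k-.5) for x,y in L]
# dial ring edges in crop3: left 108..right 600 at y~205 ; 
D=onplane(w,[(200+108/3,205/3),(200+600/3,205/3)],n=N,p0=P0+N*.0085); print("dial LR",D,D.mean(0),np.linalg.norm(D[1]-D[0]))
D2=onplane(c,f([(201,321)]),n=N,p0=P0+N*.0085);print("dial top",D2)
kb=onplane(w,[(200+352/3,187/3)],n=N,p0=P0+N*.0345);print("knob top c",kb)
A=onplane(w,[(200+303/3,110/3),(200+412/3,270/3)],n=N,p0=P0+N*.012)
r=onplane(w,[(366,114)],n=N,p0=P0+N*.012)[0];k=onplane(w,[(285,5)],n=N,p0=P0+N*.012)[0]
print("red",r,"blk",k)
for cc in (D.mean(0),D2[0]):
    g=lambda v:np.degrees(np.arctan2((v-cc)@L,(v-cc)@U)); print("az rel U red",g(r),"blk",g(k))
B=onplane(w,[(200+280/3,140/3),(200+303/3,108/3),(200+430/3,235/3),(200+403/3,273/3)],n=N,p0=P0+N*.0345)
a=(B[2]+B[3]-B[0]-B[1])/2; print("bar mid",B.mean(0),"az",np.degrees(np.arctan2(a@L,a@U)),np.linalg.norm(a))
```

```text
button [0.6213 0.1822 0.0747]
slot [[0.6145 0.1515 0.0631]
 [0.6616 0.1556 0.0747]
 [0.6164 0.1213 0.063 ]
 [0.6649 0.1255 0.0748]] [0.6393 0.1385 0.0689]
slot rel button u,l 0.012414000723317187 -0.045114659553820456
dial LR [[0.5686 0.2933 0.0514]
 [0.6828 0.3032 0.0794]] [0.6257 0.2982 0.0654] 0.11805090142805796
dial top [[0.6283 0.2958 0.066 ]]
knob top c [[0.6192 0.2974 0.0905]]
red [0.6616 0.2695 0.0771] blk [0.5995 0.3361 0.0634]
az rel U red -42.174767921817704 blk 119.46898637181641
az rel U red -41.72700296460101 blk 120.40224700388383
bar mid [0.6198 0.2969 0.0907] az -44.12866009346486 0.037989096852895546
```

```bash
python3 -m inch '[[0.0034,0.0003,-0.0207,0,0,0,-1],[0.0034,0.0003,-0.0207,0,0,0,-1],[0.0034,0.0003,-0.0207,0,0,0,-1],[0.0034,0.0003,-0.0207,0,0,0,-1],[0.0034,0.0004,-0.0208,0,0,0,-1],[0.0034,0.0004,-0.0208,0,0,0,-1],[0,0,0,0,0,0,-1],[0,0,0,0,0,0,-1]]'
python3 - <<'E'
from h import *
w=bot.read_camera("wrist"); s=bot.read_camera("scene"); cv2.imwrite("pics/d_w.png",w["img"]); crop(s,360,205,500,305,5,"pics/d_s.png")
E
```

```text
time: 4.2
ee_pos: [0.6189, 0.1812, 0.0954]
ee_rot: [166.2, -0.0, 95.0]
force: [0.0, -0.9, 0.8]
width: -0.0001
```

View pics/d_w.png

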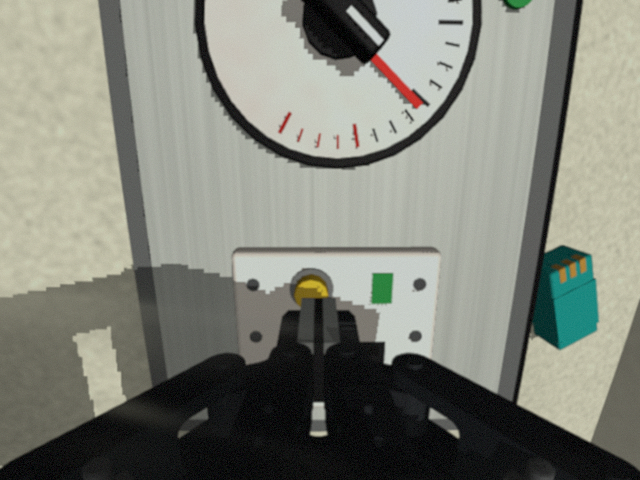

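View pics/d_s.png

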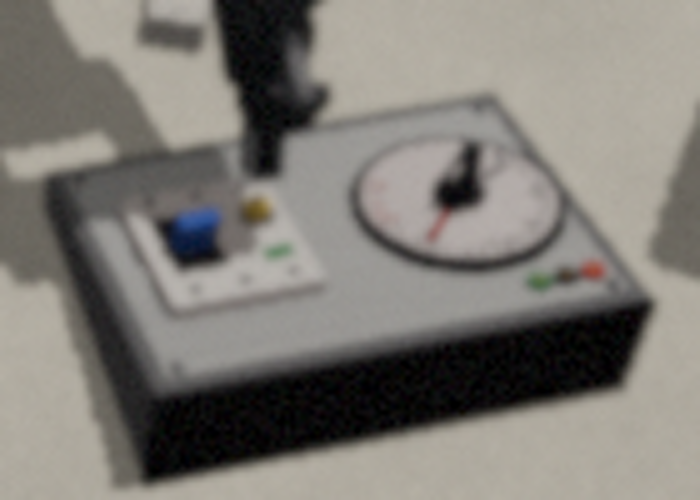

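```bash
python3 -m inch '[[0.0005,0,-0.006,0,0,0,-1],[0.0005,0,-0.006,0,0,0,-1],[0.001,0,-0.006,0,0,0,-1],[0,0,0,0,0,0,-1]]'; python3 -m inch '[[0.0007,0,-0.003,0,0,0,-1],[0.0007,0,-0.003,0,0,0,-1],[0,0,0,0,0,0,-1]]'
```

```text
time: 4.8
ee_pos: [0.62, 0.181, 0.0759]
ee_rot: [166.3, -0.0, 95.0]
force: [0.2, -0.2, 0.3]
width: 0.0003
time: 5.18
ee_pos: [0.6221, 0.1812, 0.0711]
ee_rot: [166.2, -0.0, 95.0]
force: [-0.5, 0.6, 2.9]
width: -0.0001
```

```bash
python3 -m inch '[[0.0004,0,-0.002,0,0,0,-1],[0,0,0,0,0,0,-1]]'; python3 -m inch '[[0.0002,0,-0.001,0,0,0,-1],[0,0,0,0,0,0,-1]]';  python3 - <<'E'
from h import *
s=bot.read_camera("scene");  crop(s,360,205,500,305,5,"pics/e_s.png")
E
```

```text
time: 5.42
ee_pos: [0.6226, 0.1813, 0.0692]
ee_rot: [166.2, -0.0, 95.0]
force: [-1.4, 0.3, 4.3]
width: -0.0002
time: 5.68
ee_pos: [0.6228, 0.1813, 0.0682]
ee_rot: [166.2, -0.0, 95.0]
force: [-1.6, 1.0, 4.1]
width: -0.0
```

View pics/e_s.png

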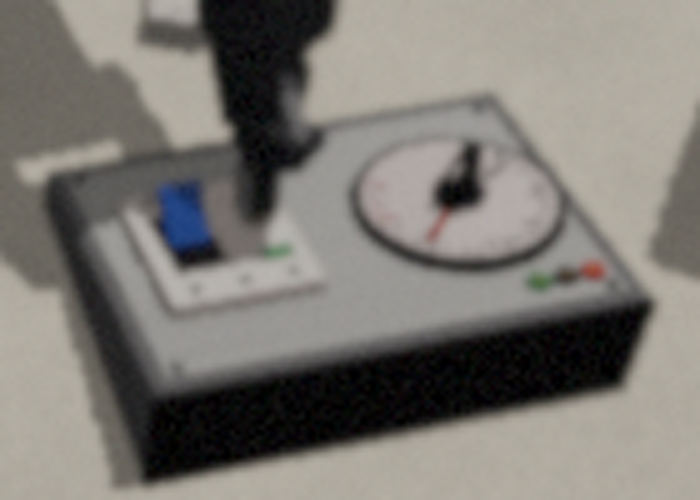

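```bash
python3 -m inch '[[-0.0047,-0.0004,0.0194,0,0,0,-1],[-0.0047,-0.0004,0.0194,0,0,0,-1],[-0.0047,-0.0004,0.0194,0,0,0,-1],[-0.0048,-0.0005,0.0195,0,0,0,-1],[-0.006,-0.0055,-0.0016,0.0413,0.0036,-0.1695,-1],[-0.006,-0.0055,-0.0016,0.0413,0.0036,-0.1695,-1],[-0.006,-0.0055,-0.0016,0.0413,0.0036,-0.1695,-1],[-0.006,-0.0055,-0.0016,0.0413,0.0036,-0.1695,-1],[-0.006,-0.0055,-0.0016,0.0413,0.0036,-0.1695,-1],[-0.006,-0.0055,-0.0016,0.0413,0.0036,-0.1695,-1],[-0.006,-0.0055,-0.0016,0.0413,0.0036,-0.1695,-1],[-0.006,-0.0055,-0.0016,0.0413,0.0036,-0.1695,-1],[-0.006,-0.0055,-0.0016,0.0413,0.0036,-0.1695,-1],[0,0,0,0,0,0,-1]]'
python3 - <<'E'
from h import *
np.set_printoptions(precision=4,suppress=True)
o=bot.observe();print(o["ee_rot"],o["joint_positions"],Ro.from_euler("xyz",o["ee_rot"],degrees=True).as_matrix(),N)
w=bot.read_camera("wrist"); cv2.imwrite("pics/f_w.png",w["img"])
c=bot.read_camera("top"); crop(c,180,170,260,250,8,"pics/f_t.png")
E
```

```text
time: 7.48
ee_pos: [0.5489, 0.1296, 0.1308]
ee_rot: [180.0, -13.7, 5.1]
force: [-0.7, 0.0, 0.5]
width: -0.0002
[179.955  -13.6913   5.1209] [  1.3873   1.8847 114.8813   1.1012  49.573   85.6582] [[ 0.9677  0.0891  0.2358]
 [ 0.0867 -0.996   0.0203]
 [ 0.2367  0.0008 -0.9716]] [-0.2368 -0.0207  0.9713]
```

View pics/f_w.png

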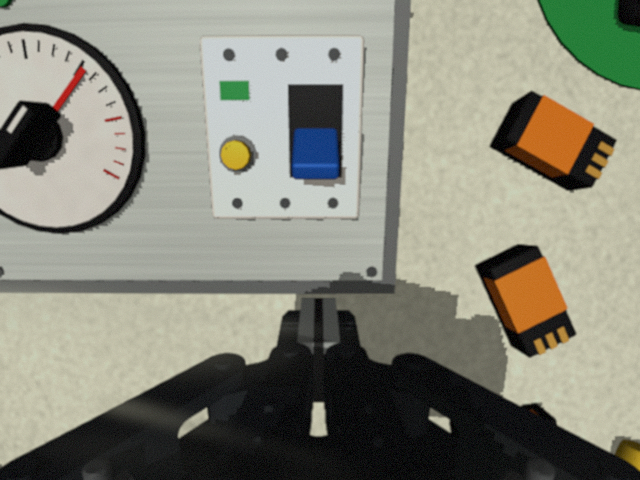

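View pics/f_t.png

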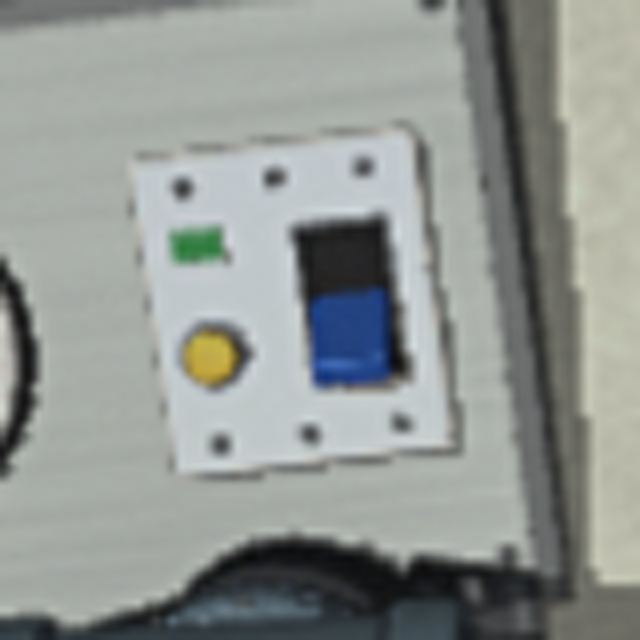

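Run:
```python
from h import *
np.set_printoptions(precision=4,suppress=True)
w=bot.read_camera("wrist"); T=bot.observe()["ee_pos"]
a=onplane(w,[(315,179)],n=N,p0=P0+N*.0358)[0]; b=onplane(w,[(315,163)],n=N,p0=P0+N*.041)[0]
pv=[a+.0241*U,b+.0156*U]; 
for p in pv: print(p-N*((p-P0)@N-.006))
bt=onplane(w,[(236,154)],n=N,p0=P0+N*.021)[0]; print("btn",bt)
S=onplane(w,[(289,85),(342,85),(341,179),(290,178)],n=N,p0=P0+N*.012); print("slot",S.mean(0), S)
p=pv[0]; p=p-N*((p-P0)@N-.006); d=T-p; print("TCP rel pivot u,l,n",d@U,d@L,d@N, "btn rel",(bt-p)@U,(bt-p)@L)
```

```text
[0.641  0.1395 0.0632]
[0.6411 0.1394 0.0632]
btn [0.6218 0.181  0.0748]
slot [0.6382 0.1391 0.0686] [[0.6613 0.1555 0.0746]
 [0.6639 0.127  0.0746]
 [0.6149 0.1224 0.0626]
 [0.6128 0.1516 0.0627]]
TCP rel pivot u,l,n -0.07296710450139485 -0.001470244147795834 0.08802685556062162 btn rel -0.012392928650865456 0.04302145589957846
```

```bash
python3 -m inch '[[0.0084,0.0007,-0.0154,0,0,0,-1],[0.0084,0.0007,-0.0154,0,0,0,-1],[0.0084,0.0007,-0.0154,0,0,0,-1],[0.0084,0.0007,-0.0154,0,0,0,-1],[0,0,0,0,0,0,-1]]'; python3 -m inch '[[0.0077,0.0007,0.0019,0,0,0,-1],[0.0077,0.0007,0.0019,0,0,0,-1],[0.0077,0.0007,0.0019,0,0,0,-1],[0.0077,0.0007,0.0019,0,0,0,-1],[0.0077,0.0007,0.0019,0,0,0,-1],[0,0,0,0,0,0,-1]]'
python3 - <<'E'
from h import *
np.set_printoptions(precision=4,suppress=True)
d=bot.observe()["ee_pos"]-np.array([.641,.1395,.0632]); print(d@U,d@L,d@N)
w=bot.read_camera("wrist"); cv2.imwrite("pics/g_w.png",w["img"])
E
```

```text
time: 8.25
ee_pos: [0.5827, 0.1328, 0.0684]
ee_rot: [180.0, -13.6, 5.1]
force: [0.2, 0.1, 1.0]
width: -0.0002
time: 9.0
ee_pos: [0.6222, 0.1363, 0.0792]
ee_rot: [180.0, -13.8, 5.0]
force: [-2.5, -0.4, 1.1]
width: -0.0001
-0.014662680734246487 -0.0015337021425230204 0.02008255894029499
```

View pics/g_w.png

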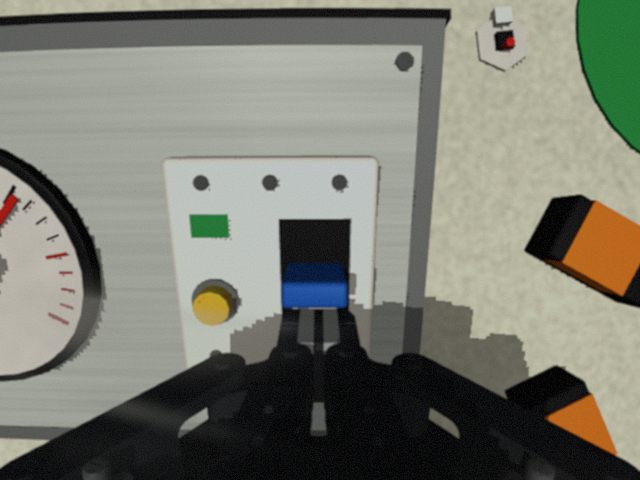

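Contact, and the lever is rising. I'll push on in small increments and watch the force.

```bash
python3 -m inch '[[0.0039,0.0003,0.001,0,0,0,-1],[0.0039,0.0003,0.001,0,0,0,-1],[0,0,0,0,0,0,-1]]'; python3 -m inch '[[0.0029,0.0003,0.0007,0,0,0,-1],[0,0,0,0,0,0,-1]]'; python3 -m inch '[[0.0019,0.0002,0.0005,0,0,0,-1],[0,0,0,0,0,0,-1]]'; python3 -m inch '[[0.0019,0.0002,0.0005,0,0,0,-1],[0,0,0,0,0,0,-1]]'
```

```text
time: 9.43
ee_pos: [0.6297, 0.1368, 0.081]
ee_rot: [180.0, -13.8, 5.0]
force: [-0.7, 0.4, -0.2]
width: -0.0001
time: 9.68
ee_pos: [0.6325, 0.1371, 0.0817]
ee_rot: [180.0, -13.8, 5.0]
force: [-2.3, 0.4, -0.0]
width: 0.0002
time: 9.93
ee_pos: [0.6335, 0.1373, 0.0818]
ee_rot: [180.0, -13.6, 5.0]
force: [-5.2, -1.1, 0.0]
width: -0.0001
time: 10.18
ee_pos: [0.6339, 0.1373, 0.0817]
ee_rot: [180.0, -13.4, 5.1]
force: [-12.4, -1.9, 3.7]
width: -0.0
```

```bash
python3 -m inch '[[-0.0077,-0.0007,-0.0019,0,0,0,-1],[-0.0077,-0.0007,-0.0019,0,0,0,-1],[-0.0077,-0.0007,-0.0019,0,0,0,-1],[-0.0077,-0.0007,-0.0019,0,0,0,-1],[-0.0077,-0.0007,-0.0019,0,0,0,-1],[-0.0047,-0.0004,0.0194,0,0,0,-1],[-0.0047,-0.0004,0.0194,0,0,0,-1],[-0.0047,-0.0004,0.0194,0,0,0,-1],[-0.0047,-0.0004,0.0194,0,0,0,-1],[0,0,0,0,0,0,-1]]'
python3 - <<'E'
from h import *
np.set_printoptions(precision=4,suppress=True)
w=bot.read_camera("wrist"); cv2.imwrite("pics/h_w.png",w["img"])
E
```

```text
time: 11.42
ee_pos: [0.5797, 0.1325, 0.1526]
ee_rot: [180.0, -14.0, 5.0]
force: [0.4, 0.5, 0.1]
width: 0.0002
```

View pics/h_w.png

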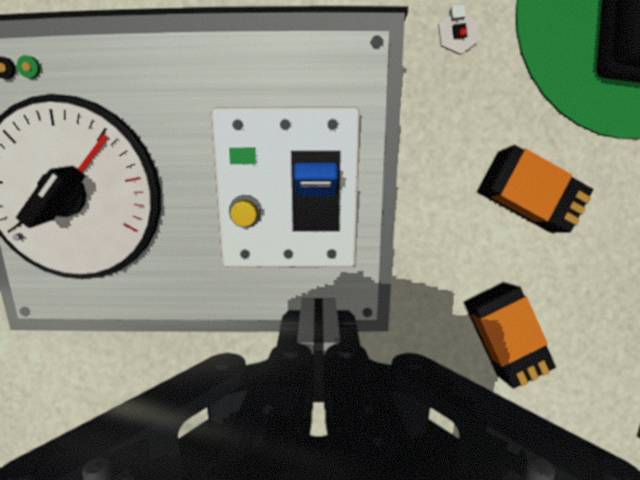

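The lever stays up at (316,175) in the slot, so it has latched. Next is the knob.

```bash
python3 -m inch '[[0.005,0.0272,-0.0032,0.0289,0.0025,-0.1185,-0.2],[0.005,0.0272,-0.0032,0.0289,0.0025,-0.1185,-0.2],[0.005,0.0272,-0.0032,0.0289,0.0025,-0.1185,-0.2],[0.005,0.0272,-0.0032,0.0289,0.0025,-0.1185,-0.2],[0.005,0.0272,-0.0032,0.0289,0.0025,-0.1185,-0.2],[0.005,0.0272,-0.0032,0.0289,0.0025,-0.1185,-0.2],[0,0,0,0,0,0,-0.2],[0,0,0,0,0,0,-0.2]]'
python3 - <<'E'
from h import *
np.set_printoptions(precision=4,suppress=True)
o=bot.observe();print(o["joint_positions"],o["ee_pos"],o["width"]); R=Ro.from_euler("xyz",o["ee_rot"],degrees=True).as_matrix();print("jaw az rel U",np.degrees(np.arctan2(R[:,1]@L,R[:,1]@U)),"z err",R[:,2]+N)
w=bot.read_camera("wrist"); cv2.imwrite("pics/i_w.png",w["img"])
c=bot.read_camera("top"); crop(c,120,160,220,250,7,"pics/i_t.png")
E
```

```text
time: 12.48
ee_pos: [0.6083, 0.295, 0.1305]
ee_rot: [-170.8, -10.2, -37.7]
force: [0.2, -0.6, -0.3]
width: 0.0339
[ 17.4099  16.7717  97.9444  -3.7453  52.0036 146.2218] [0.6083 0.295  0.1305] 0.03385824689799979
jaw az rel U -131.8440703267631 z err [-0.0015 -0.0009 -0.0004]
```

View pics/i_w.png

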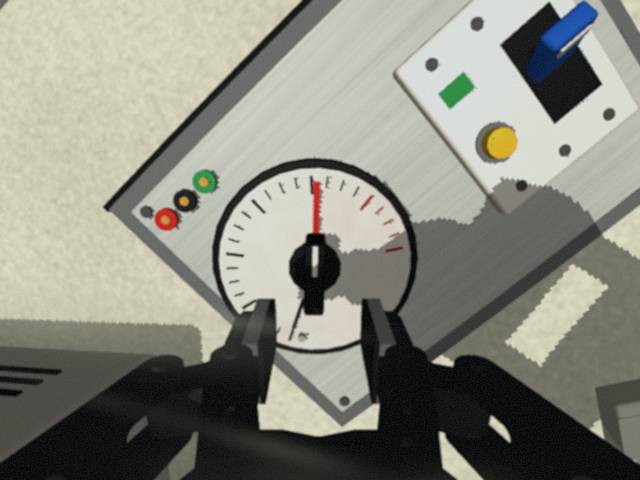

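Run:
```python
from h import *
np.set_printoptions(precision=4,suppress=True)
w=bot.read_camera("wrist"); T=bot.observe()["ee_pos"]
E=onplane(w,[(213,257),(416,257),(316,158),(314,353)],n=N,p0=P0+N*.0085)
d=(E[0]+E[1])/2; print(E,d)
B=onplane(w,[(316,235),(314,314)],n=N,p0=P0+N*.0345); print("bar ends",B,np.linalg.norm(B[1]-B[0]),B.mean(0), "-> dial", B.mean(0)-N*.026)
for q in (E.mean(0),B.mean(0)-N*.026):
    v=q-T; print("to go u l n",v@U,v@L,v@N)
```

```text
[[0.6626 0.3417 0.0753]
 [0.5949 0.249  0.0568]
 [0.6712 0.2612 0.0757]
 [0.5803 0.3334 0.0551]] [0.6287 0.2953 0.0661]
bar ends [[0.6375 0.2819 0.0947]
 [0.6048 0.3087 0.0873]] 0.04288066373165566 [0.6212 0.2953 0.091 ] -> dial [0.6274 0.2958 0.0657]
to go u l n 0.002359525243956312 -3.8233515120659464e-05 -0.06826154797405863
to go u l n 0.002412198978458121 -0.0005315174875628945 -0.06826154797405866
```

```bash
python3 -m inch '[[0.0034,0.0003,-0.0121,0,0,0,-0.2],[0.0034,0.0003,-0.0121,0,0,0,-0.2],[0.0034,0.0003,-0.0121,0,0,0,-0.2],[0.0034,0.0003,-0.0121,0,0,0,-0.2],[0.0034,0.0003,-0.0121,0,0,0,-0.2],[0,0,0,0,0,0,-0.2]]'; python3 -m inch '[[0,0,0,0,0,0,-1],[0,0,0,0,0,0,-1],[0,0,0,0,0,0,-1],[0,0,0,0,0,0,-1]]'
python3 - <<'E'
from h import *
w=bot.read_camera("wrist"); cv2.imwrite("pics/j_w.png",w["img"])
E
```

```text
time: 13.38
ee_pos: [0.6252, 0.2969, 0.0694]
ee_rot: [-170.8, -10.1, -37.7]
force: [0.2, 0.3, 0.3]
width: 0.034
time: 13.88
ee_pos: [0.6258, 0.2967, 0.0718]
ee_rot: [-170.8, -10.2, -37.7]
force: [-3.4, -5.7, 3.7]
width: 0.0092
```

View pics/j_w.png

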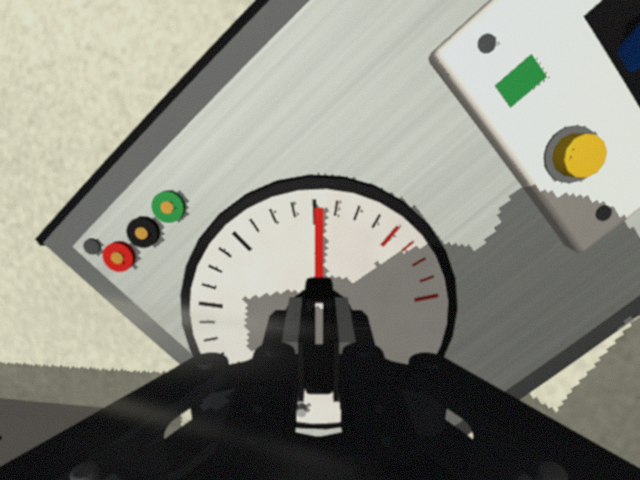

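```bash
python3 -m inch '[[-0.0003,0,0.0012,0,0,0,-1],[0,0,0,-0.0393,-0.0034,0.1612,-1],[0,0,0,-0.0393,-0.0034,0.1612,-1],[0,0,0,-0.0393,-0.0034,0.1612,-1],[0,0,0,-0.0393,-0.0034,0.1612,-1],[0,0,0,-0.0393,-0.0034,0.1612,-1],[0,0,0,-0.0393,-0.0034,0.1612,-1],[0,0,0,-0.0393,-0.0034,0.1612,-1],[0,0,0,-0.0393,-0.0034,0.1612,-1],[0,0,0,0,0,0,-1]]'
python3 - <<'E'
from h import *
o=bot.observe();print(o["joint_positions"],o["wrist_torque"]); R=Ro.from_euler("xyz",o["ee_rot"],degrees=True).as_matrix();print("jaw az rel U",np.degrees(np.arctan2(R[:,1]@L,R[:,1]@U)),"z err",R[:,2]+N)
w=bot.read_camera("wrist"); cv2.imwrite("pics/k_w.png",w["img"])
E
```

```text
time: 15.18
ee_pos: [0.6256, 0.3005, 0.072]
ee_rot: [172.4, -11.7, 40.0]
force: [5.9, 13.1, -7.8]
width: 0.0097
[17.28113978 23.30038287 96.52905942 -3.58135774 46.54381871 70.26048229] [ 1.9353852  -0.27151442  0.45209052]
jaw az rel U -55.8668695193963 z err [0.00230569 0.00618145 0.00071661]
```

View pics/k_w.png

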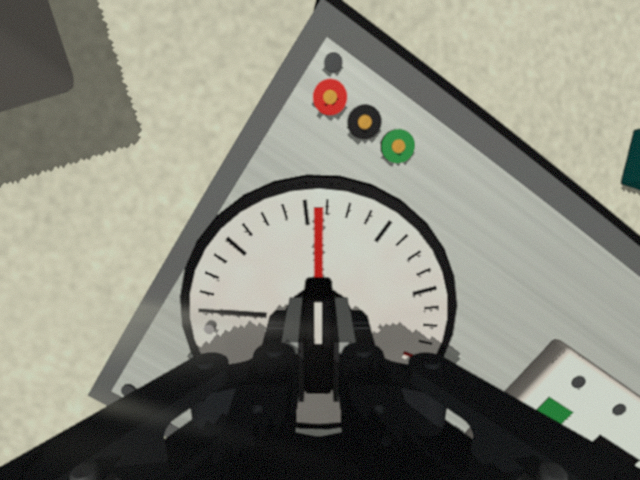

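```bash
python3 -m inch '[[0.0005,0.0025,-0.0005,0,0,0,-1],[0,0,0,-0.0393,-0.0034,0.1612,-1],[0,0,0,-0.0393,-0.0034,0.1612,-1],[0,0,0,-0.0393,-0.0034,0.1612,-1],[0,0,0,-0.0393,-0.0034,0.1612,-1],[0,0,0,0,0,0,-1]]';python3 -m inch '[[0,0,0,-0.0393,-0.0034,0.1612,-1],[0,0,0,-0.0393,-0.0034,0.1612,-1],[0,0,0,0,0,0,-1]]'
python3 - <<'E'
from h import *
o=bot.observe();print(o["joint_positions"],o["wrist_torque"]); R=Ro.from_euler("xyz",o["ee_rot"],degrees=True).as_matrix();print("jaw az rel U",np.degrees(np.arctan2(R[:,1]@L,R[:,1]@U)),"z err",R[:,2]+N)
w=bot.read_camera("wrist"); cv2.imwrite("pics/l_w.png",w["img"])
E
```

```text
time: 15.98
ee_pos: [0.624, 0.3017, 0.0715]
ee_rot: [167.1, -4.3, 77.7]
force: [-7.8, 6.0, 2.3]
width: 0.0096
time: 16.35
ee_pos: [0.623, 0.3017, 0.0712]
ee_rot: [166.6, 0.1, 96.2]
force: [-10.3, 6.9, 3.4]
width: 0.0096
[17.49188879 23.39232033 96.43057092 -3.72338233 47.12458186 13.45853408] [0.98858643 1.78419323 0.287067  ]
jaw az rel U 1.2379666815087145 z err [-0.00635914  0.00200687 -0.00148344]
```

View pics/l_w.png

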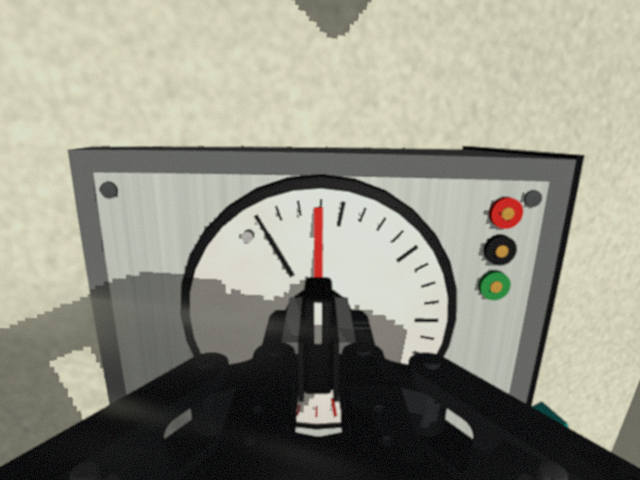

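```bash
python3 -m inch '[[-0.002,0.001,-0.0005,0,0,0,-1],[0,0,0,-0.0393,-0.0034,0.1612,-1],[0,0,0,-0.0393,-0.0034,0.1612,-1],[0,0,0,-0.0393,-0.0034,0.1612,-1],[0,0,0,0,0,0,-1]]'
python3 - <<'E'
from h import *
o=bot.observe();print(o["joint_positions"],o["wrist_torque"]); R=Ro.from_euler("xyz",o["ee_rot"],degrees=True).as_matrix();print("jaw az rel U",np.degrees(np.arctan2(R[:,1]@L,R[:,1]@U)),"tz",R[:,2]@o["wrist_torque"])
w=bot.read_camera("wrist"); crop(w,160,140,480,380,2.5,"pics/m_w.png")
E
```

```text
time: 17.02
ee_pos: [0.6215, 0.3012, 0.0708]
ee_rot: [168.3, 6.6, 124.1]
force: [-10.9, 1.4, 5.2]
width: 0.0096
[ 17.5453014   23.2736985   96.64151638  -3.93643043  47.06532244
 -14.8805972 ] [0.05257774 1.69161716 0.06651738]
jaw az rel U 29.779057597565913 tz -0.018317655619416735
```

View pics/m_w.png

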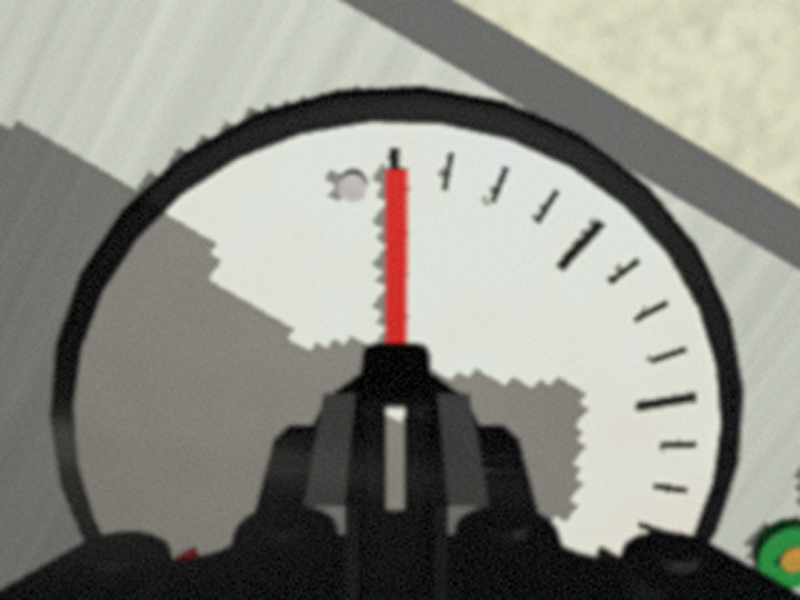

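The red hand now covers the black one. I'll turn slightly further to feel for the stop.

```bash
python3 -m inch '[[-0.0015,0,-0.0005,-0.0118,-0.001,0.0486,-1],[0,0,0,-0.0118,-0.001,0.0486,-1],[0,0,0,0,0,0,-1]]'
python3 - <<'E'
from h import *
o=bot.observe();R=Ro.from_euler("xyz",o["ee_rot"],degrees=True).as_matrix();print("jaw az rel U",np.degrees(np.arctan2(R[:,1]@L,R[:,1]@U)),"tz",R[:,2]@o["wrist_torque"],o["wrist_torque"])
w=bot.read_camera("wrist"); crop(w,160,140,480,380,2.5,"pics/n_w.png")
E
```

```text
time: 17.45
ee_pos: [0.6213, 0.3011, 0.0709]
ee_rot: [168.8, 7.7, 129.4]
force: [-6.3, 0.2, 3.0]
width: 0.0098
jaw az rel U 35.12632526771284 tz 1.3924441860802885 [ 0.28590128  1.07097649 -1.33925401]
```

View pics/n_w.png

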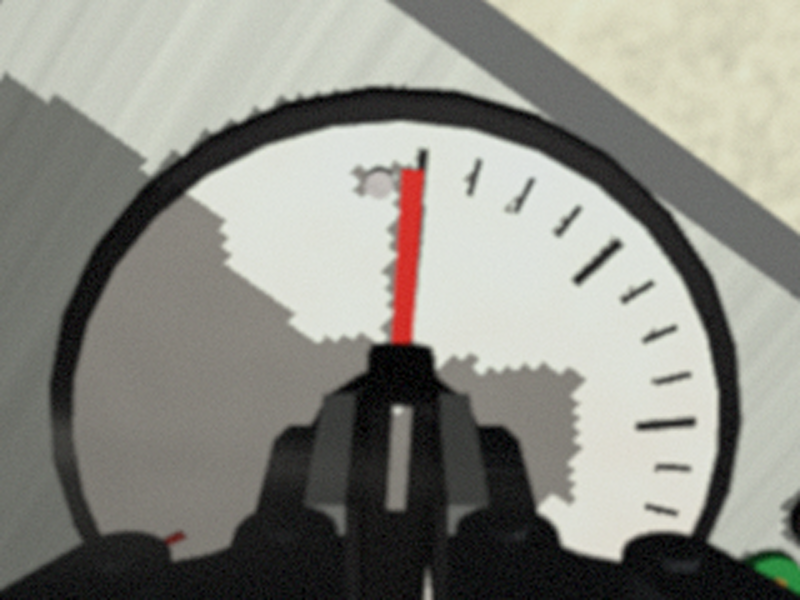

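```bash
python3 -m inch '[[0,0,0,0,0,0,-0.3],[0,0,0,0,0,0,-0.3],[0,0,0,0,0,0,-0.3],[-0.0047,-0.0004,0.0194,0,0,0,-0.3],[-0.0047,-0.0004,0.0194,0,0,0,-0.3],[-0.0047,-0.0004,0.0194,0,0,0,-0.3],[-0.0047,-0.0004,0.0194,0,0,0,-0.3],[-0.0047,-0.0004,0.0194,0,0,0,-0.3],[0,0,0.03,0,0,0,1],[0,0,0.03,0,0,0,1],[0,0,0,0,0,0,1]]'
python3 - <<'E'
from h import *
w=bot.read_camera("wrist"); cv2.imwrite("pics/o_w.png",w["img"])
c=bot.read_camera("top"); cv2.imwrite("pics/o_t.png",c["img"])
E
```

```text
time: 18.88
ee_pos: [0.6005, 0.2992, 0.2322]
ee_rot: [168.4, 8.1, 129.6]
force: [-0.7, -0.7, 0.3]
width: 0.082
```

View pics/o_w.png

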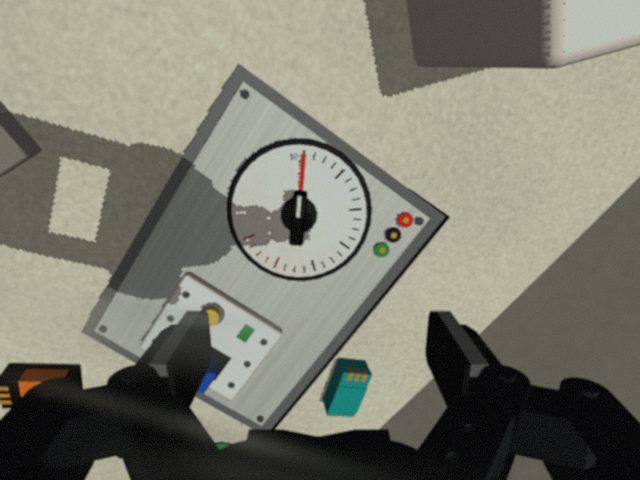

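View pics/o_t.png

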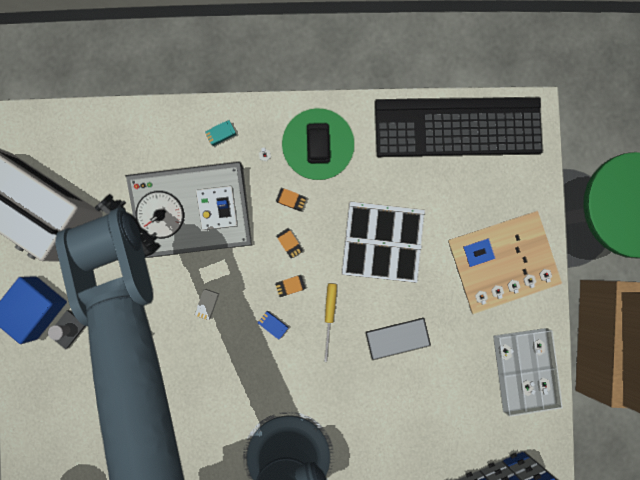

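The red hand rests on its stop, and the lever is still up at about (222,205) in the top image. Now the packs, starting with accurate poses and the charger's geometry.

Run:
```python
from h import *
np.set_printoptions(precision=4,suppress=True)
w=bot.read_camera("wrist"); o=bot.observe(); R=Ro.from_euler("xyz",o["ee_rot"],degrees=True).as_matrix()
C=-w["R"].T@w["t"]; print("cam in tool",R.T@(C-o["ee_pos"])); print("cam axes in tool",(w["R"]@R).round(3))
c=bot.read_camera("top"); s=bot.read_camera("scene")
# charger heights by depth
f=lambda L,o=(240,170),k=4:[(int(o[0]+x/k),int(o[1]+y/k)) for x,y in L]
for nm,P in (("topwall",[(480,142),(590,152),(690,163)]),("midwall",[(500,284),(600,296)]),("botwall",[(460,420),(620,440)]),("leftwall",[(435,200),(420,360)]),("rightwall",[(728,230),(712,380)]),("ribs",[(530,220),(510,360),(632,230),(612,370)]),("floor",[(480,210),(580,220),(680,240),(460,350),(560,360),(660,380)])):
    print(nm,deproj(c,f(P))[:,2])
# LEDs
# packs
hsv=cv2.cvtColor(c["img"],cv2.COLOR_BGR2HSV); g=cv2.cvtColor(c["img"],cv2.COLOR_BGR2GRAY)
m=cv2.inRange(hsv,(5,100,60),(22,255,255))|cv2.inRange(g,0,75); r=np.zeros_like(m); r[180:305,268:318]=m[180:305,268:318]
for cn in cv2.findContours(r,cv2.RETR_EXTERNAL,cv2.CHAIN_APPROX_NONE)[0]:
    if cv2.contourArea(cn)<200: continue
    b=cv2.boxPoints(cv2.minAreaRect(cn)); W=onplane(c,b,.02); print(W.mean(0)[:2],[round(float(np.linalg.norm(W[i]-W[i-1]))*1000,1) for i in range(4)],[round(float(np.degrees(np.arctan2(*(W[i]-W[i-1])[1::-1])))) for i in range(4)])
```

```text
cam in tool [ 0.0732  0.0001 -0.1434]
cam axes in tool [[-0.001  1.    -0.002]
 [-0.957 -0.001 -0.29 ]
 [-0.29   0.002  0.957]]
topwall [0.0237 0.0253 0.0246]
midwall [0.0256 0.0276]
botwall [0.0173 0.0007]
leftwall [0.0199 0.012 ]
rightwall [0.018  0.0191]
ribs [0.014  0.0151 0.0192 0.0181]
floor [0.0063 0.0131 0.0103 0.0062 0.011  0.0065]
[ 0.4409 -0.0192] [37.7, 69.0, 37.7, 68.9] [17, -73, -163, 107]
[ 0.5489 -0.0202] [68.5, 38.1, 68.6, 38.1] [32, -58, -148, 122]
[ 0.661  -0.0274] [69.2, 39.5, 69.3, 39.5] [67, -22, -113, 158]
```

```bash
python3 -m inch '[[0.0031,-0.0319,0,-0.007,0.0797,0,0.4],[0.0031,-0.0319,0,-0.007,0.0797,0,0.4],[0.0031,-0.0319,0,-0.007,0.0797,0,0.4],[0.0031,-0.0319,-0.007,0,0,-0.1203,0.4],[0.0031,-0.0319,-0.007,0,0,-0.1203,0.4],[0.0031,-0.0319,-0.007,0,0,-0.1203,0.4],[0.0031,-0.0319,-0.007,0,0,-0.1203,0.4],[0.0031,-0.0319,-0.007,0,0,-0.1203,0.4],[0.0031,-0.0319,-0.007,0,0,-0.1203,0.4],[0.0031,-0.0319,-0.007,0,0,-0.1203,0.4],[0.0031,-0.0319,-0.007,0,0,-0.1203,0.4],[0.0031,-0.0319,-0.007,0,0,-0.1203,0.4],[0,0,0,0,0,0,0.4],[0,0,0,0,0,0,0.4]]'
cat >> h.py <<'E'
def packs(w,z=.028,save=None,roi=None):
    """orange+black rectangles -> list of (mid xy on pack top, az of contacts, box)"""
    hsv=cv2.cvtColor(w["img"],cv2.COLOR_BGR2HSV)
    m=cv2.inRange(hsv,(5,120,60),(20,255,255))
    if roi: 
        q=np.zeros_like(m); x0,y0,x1,y1=roi; q[y0:y1,x0:x1]=m[y0:y1,x0:x1]; m=q
    out=[]
    for cn in cv2.findContours(m,cv2.RETR_EXTERNAL,cv2.CHAIN_APPROX_NONE)[0]:
        if cv2.contourArea(cn)<250: continue
        W=onplane(w,cn.reshape(-1,2),z)[:,:2]
        r=cv2.minAreaRect((W*1000).astype(np.float32)); b=cv2.boxPoints(r)/1000
        out.append((np.array(r[0])/1000,r[1],r[2],b, cv2.contourArea(cn)))
    return out
E
python3 - <<'E'
from h import *
np.set_printoptions(precision=4,suppress=True)
o=bot.observe(); print(o["joint_positions"])
w=bot.read_camera("wrist"); cv2.imwrite("pics/p_w.png",w["img"])
for p in packs(w): print(p)
E
```

```text
time: 20.88
ee_pos: [0.6358, -0.0836, 0.1641]
ee_rot: [-179.9, -0.0, 68.5]
force: [0.4, -0.3, -0.3]
width: 0.0596
[-17.6079  16.652   93.4217   0.0146  70.0366   3.9009]
(array([ 0.4467, -0.0225]), (49.74742126464844, 42.74015426635742), 16.35097312927246, array([[ 0.4169, -0.009 ],
       [ 0.4289, -0.0501],
       [ 0.4766, -0.0361],
       [ 0.4646,  0.005 ]], dtype=float32), 3127.0)
(array([ 0.5538, -0.0167]), (43.54262161254883, 40.47333908081055), 31.260334014892578, array([[ 0.5247, -0.0107],
       [ 0.5457, -0.0453],
       [ 0.5829, -0.0227],
       [ 0.5619,  0.0119]], dtype=float32), 3114.0)
(array([ 0.662 , -0.0203]), (41.72744369506836, 37.51810836791992), 67.37118530273438, array([[ 0.6366, -0.0324],
       [ 0.6713, -0.0468],
       [ 0.6873, -0.0083],
       [ 0.6527,  0.0061]], dtype=float32), 3258.0)
```

View pics/p_w.png

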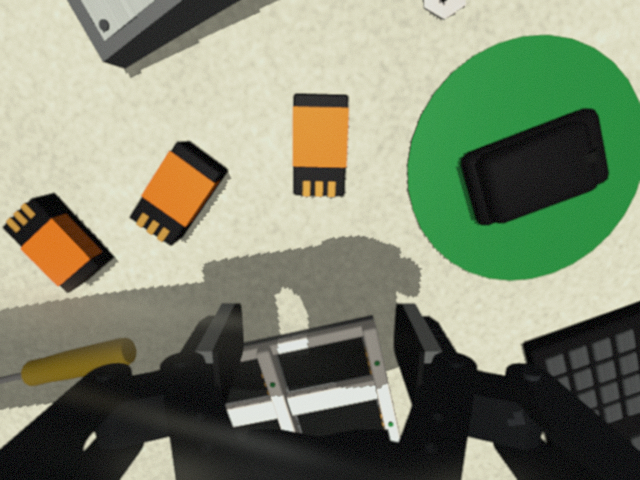

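The wrist view shows pack A at (321,145), contacts down, aligned with the jaws.

Run:
```python
from h import *
np.set_printoptions(precision=4,suppress=True)
o=bot.observe(); T=o["ee_pos"]
w=bot.read_camera("wrist")
Q=onplane(w,[(292.5,94.5),(349,94.5),(346.5,196),(294,195.5)],.028); print(Q,Q.mean(0)); v=(Q[2]+Q[3]-Q[0]-Q[1])/2; print("az",np.degrees(np.arctan2(v[1],v[0])),np.linalg.norm(v),np.linalg.norm(Q[1]-Q[0]))
print("go",Q.mean(0)-T)
```

```text
[[ 0.6552  0.0128  0.028 ]
 [ 0.6907 -0.0012  0.028 ]
 [ 0.665  -0.0654  0.028 ]
 [ 0.6298 -0.0511  0.028 ]] [ 0.6602 -0.0262  0.028 ]
az -111.7126118772825 0.06894087479617252 0.038170424050166754
go [ 0.0241  0.0571 -0.1365]
```

```bash
python3 -m inch '[[0.006,0.0143,-0.02,0,0,0,0.4],[0.006,0.0143,-0.02,0,0,0,0.4],[0.006,0.0143,-0.02,0,0,0,0.4],[0.0061,0.0142,-0.02,0,0,0,0.4],[0,0,-0.025,0,0,0,0.4],[0,0,-0.025,0,0,0,0.4],[0,0,-0.024,0,0,0,0.4],[0,0,0,0,0,0,0.4]]'; python3 -m inch '[[0,0,0,0,0,0,-1],[0,0,0,0,0,0,-1],[0,0,0,0,0,0,-1],[0,0,0,0,0,0,-1]]'
```

```text
time: 21.98
ee_pos: [0.6584, -0.0263, 0.0077]
ee_rot: [-179.7, 0.1, 68.4]
force: [0.1, 0.9, -0.9]
width: 0.0595
time: 22.48
ee_pos: [0.6614, -0.0273, 0.0122]
ee_rot: [179.9, -0.0, 68.4]
force: [0.4, -0.2, 4.4]
width: 0.0368
```

Gripped. I'll release and look once more from the earlier view to measure the camera-to-tool offset.

```bash
python3 -m inch '[[0,0,0,0,0,0,0.4],[0,0,0,0,0,0,0.4],[0,0,0,0,0,0,0.4]]'; python3 -m inch '[[0,0,0.025,0,0,0,0.4],[0,0,0.025,0,0,0,0.4],[0,0,0.024,0,0,0,0.4],[-0.006,-0.0143,0.02,0,0,0,0.4],[-0.006,-0.0143,0.02,0,0,0,0.4],[-0.006,-0.0143,0.02,0,0,0,0.4],[-0.0061,-0.0142,0.02,0,0,0,0.4],[0,0,0,0,0,0,0.4],[0,0,0,0,0,0,0.4]]'
python3 - <<'E'
from h import *
o=bot.observe(); print(o["ee_pos"],o["ee_rot"],o["joint_positions"])
w=bot.read_camera("wrist"); crop(w,240,60,400,220,4,"pics/q_w.png")
E
```

```text
time: 22.85
ee_pos: [0.66, -0.027, 0.0105]
ee_rot: [-179.9, 0.0, 68.4]
force: [-0.8, 0.4, 0.6]
width: 0.06
time: 23.98
ee_pos: [0.6359, -0.084, 0.1643]
ee_rot: [-179.9, -0.0, 68.4]
force: [-0.3, -1.0, -0.2]
width: 0.0601
[ 0.63588561 -0.08404303  0.16430114] [-1.79921686e+02 -3.64686452e-03  6.84184609e+01] [-1.76432220e+01  1.66351714e+01  9.34186282e+01  9.59425112e-03
  7.00240790e+01  3.93503093e+00]
```

View pics/q_w.png

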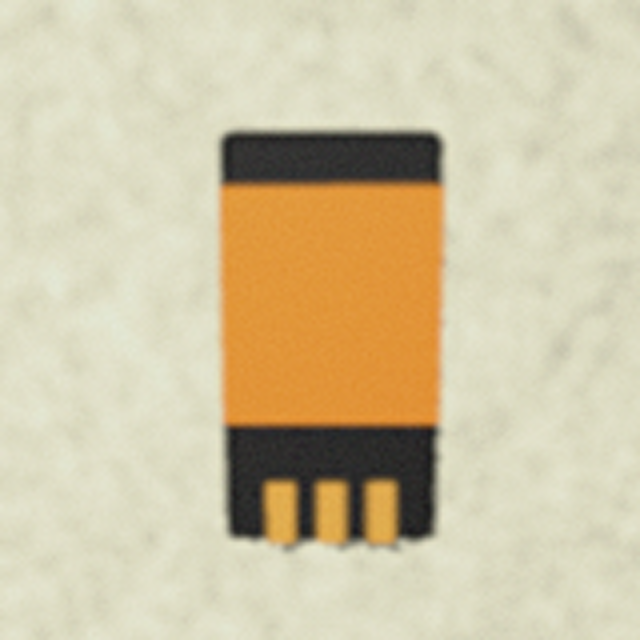

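Run:
```python
from h import *
np.set_printoptions(precision=4,suppress=True)
o=bot.observe(); w=bot.read_camera("wrist"); R=Ro.from_euler("xyz",o["ee_rot"],degrees=True).as_matrix()
Q=onplane(w,[(295.25,93),(350.25,93),(348.25,194.25),(297.25,194.25)],.028); m=Q.mean(0); G=np.array([.6602,-.0270,.0105]); print(m,"tool frame x,y of measured mid rel grip TCP",(R.T@(m-G))[:2]*1000)
v=(Q[2]+Q[3]-Q[0]-Q[1])/2; print("az",np.degrees(np.arctan2(v[1],v[0])))
```

```text
[ 0.6616 -0.0263  0.028 ] tool frame x,y of measured mid rel grip TCP [1.2013 1.0053]
az -111.40768494808853
```

```bash
python3 -m inch '[[-0.0015,-0.0169,0.0033,0,0,0.1635,0.4],[-0.0015,-0.0169,0.0033,0,0,0.1635,0.4],[-0.0015,-0.0169,0.0033,0,0,0.1635,0.4],[-0.0015,-0.0169,0.0033,0,0,0.1635,0.4],[-0.0015,-0.0169,0.0033,0,0,0.1635,0.4],[-0.0015,-0.0169,0.0033,0,0,0.1635,0.4],[-0.0015,-0.0169,0.0033,0,0,0.1635,0.4],[-0.0015,-0.0169,0.0033,0,0,0.1635,0.4],[-0.0015,-0.0169,0.0033,0,0,0.1635,0.4],[-0.0015,-0.0169,0.0033,0,0,0.1635,0.4],[-0.0015,-0.0169,0.0033,0,0,0.1635,0.4],[0,0,0,0,0,0,0.4],[0,0,0,0,0,0,0.4]]'
python3 - <<'E'
from h import *
o=bot.observe(); print(o["ee_pos"],o["ee_rot"],o["joint_positions"])
w=bot.read_camera("wrist"); cv2.imwrite("pics/r_w.png",w["img"])
E
```

```text
time: 25.7
ee_pos: [0.6197, -0.2691, 0.2003]
ee_rot: [180.0, -0.1, 171.4]
force: [0.5, -0.1, 0.3]
width: 0.0599
[ 0.61969582 -0.26907681  0.2002941 ] [ 1.79969405e+02 -6.65388710e-02  1.71384139e+02] [-3.30651608e+01  1.89276128e+01  8.66058377e+01  3.23680060e-04
  7.45397846e+01 -1.14449369e+02]
```

View pics/r_w.png

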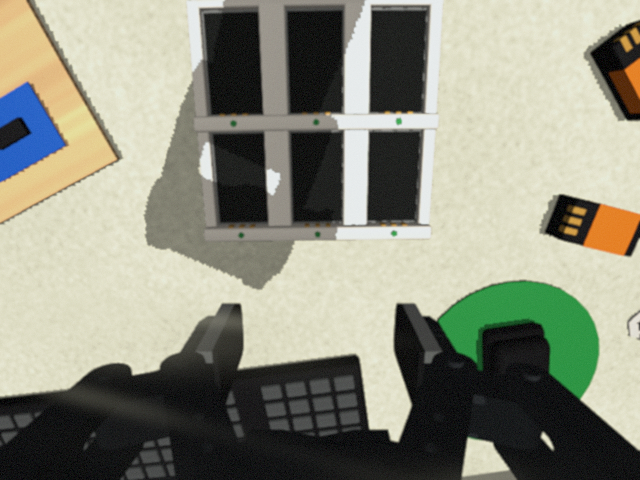

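Run:
```python
from h import *
w=bot.read_camera("wrist"); crop(w,185,95,445,245,3,"pics/r2.png"); crop(w,185,0,445,130,3,"pics/r3.png")
```

```text
(no output)
```

View pics/r2.png

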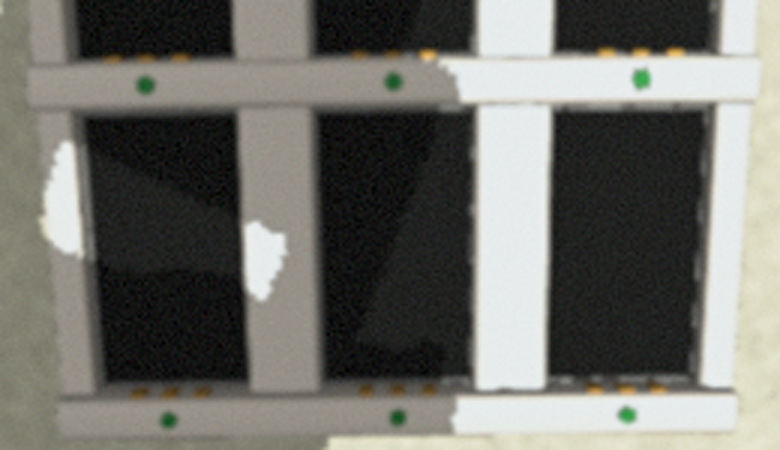

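View pics/r3.png

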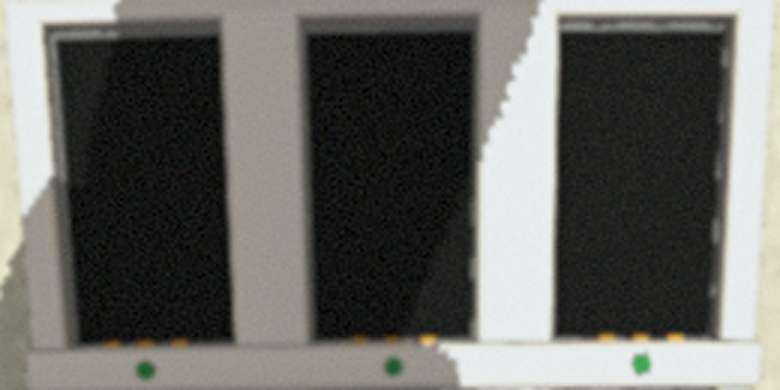

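Run:
```python
from h import *
np.set_printoptions(precision=4,suppress=True)
def fit(P,M):
    P=P[:,:2]; a=P-P.mean(0); b=M-M.mean(0); th=np.arctan2((b[:,0]*a[:,1]-b[:,1]*a[:,0]).sum(),(a*b).sum()); Rm=np.array([[np.cos(th),-np.sin(th)],[np.sin(th),np.cos(th)]]); t=P.mean(0)-Rm@M.mean(0); return np.degrees(th),Rm,t,P-(M@Rm.T+t)
w=bot.read_camera("wrist")
L1=[(168,420),(398,418),(627,414),(146,85),(393,81),(641,79)]
P=onplane(w,[(185+(x+.5)/3-.5,95+(y+.5)/3-.5) for x,y in L1],.024)
M=np.array([(.088,-.065),(.088,0),(.088,.065),(-.003,-.065),(-.003,0),(-.003,.065)])
th,Rm,t,res=fit(P,M); print(P,th,t,res*1000)
# outline corners: far-left/far-right outer, near corners 
O=[(185+58/3,95+435/3),(185+735/3,95+431/3),(185+10/3,0/3),(185+777/3,3/3)]
print("outer",(onplane(w,O,.024)[:,:2]-t)@Rm)
pk=[(185+(x)/3,y/3) for x,y in [(45,22),(222,18),(298,18),(480,15),(558,14),(735,14)]]
print("near edges pockets z=.016", (onplane(w,pk,.016)[:,:2]-t)@Rm*1000)
pk=[(185+(x)/3,y/3) for x,y in [(76,340),(233,340),(314,340),(477,340),(553,338),(720,338)]]
print("far end of near pockets z=.016", (onplane(w,pk,.016)[:,:2]-t)@Rm*1000)
for n,m in (("1",(-.0485,.065)),("3",(-.0485,-.065)),("5",(.0425,0)),("2",(-.0485,0))): print("bay"+n,Rm@m+t)
# top camera compare
c=bot.read_camera("top"); crop(c,335,190,435,290,7,"pics/r_t.png")
```

```text
[[ 0.6219 -0.3363  0.024 ]
 [ 0.6311 -0.2717  0.024 ]
 [ 0.6396 -0.2073  0.024 ]
 [ 0.5316 -0.3236  0.024 ]
 [ 0.5405 -0.2593  0.024 ]
 [ 0.5496 -0.1948  0.024 ]] -7.882463939858783 [ 0.5436 -0.2597] [[ 0.0145 -0.2344]
 [ 0.2883  0.071 ]
 [-0.112   0.0836]
 [-0.0835  0.07  ]
 [-0.1138 -0.0191]
 [ 0.0065  0.0289]]
outer [[ 0.0924 -0.0968]
 [ 0.0935  0.0965]
 [-0.0911 -0.0925]
 [-0.088   0.0955]]
near edges pockets z=.016 [[-88.1364 -86.3816]
 [-87.9752 -41.6149]
 [-87.6237 -22.5155]
 [-87.7298  23.1547]
 [-87.8235  42.736 ]
 [-87.7743  87.3702]]
far end of near pockets z=.016 [[-11.0711 -84.6723]
 [-10.2976 -42.501 ]
 [ -9.9651 -20.8325]
 [ -9.429   22.7183]
 [ -9.7505  43.0351]
 [ -9.4703  87.8665]]
bay1 [ 0.5045 -0.1886]
bay3 [ 0.4867 -0.3174]
bay5 [ 0.5857 -0.2655]
bay2 [ 0.4956 -0.253 ]
```

View pics/r_t.png

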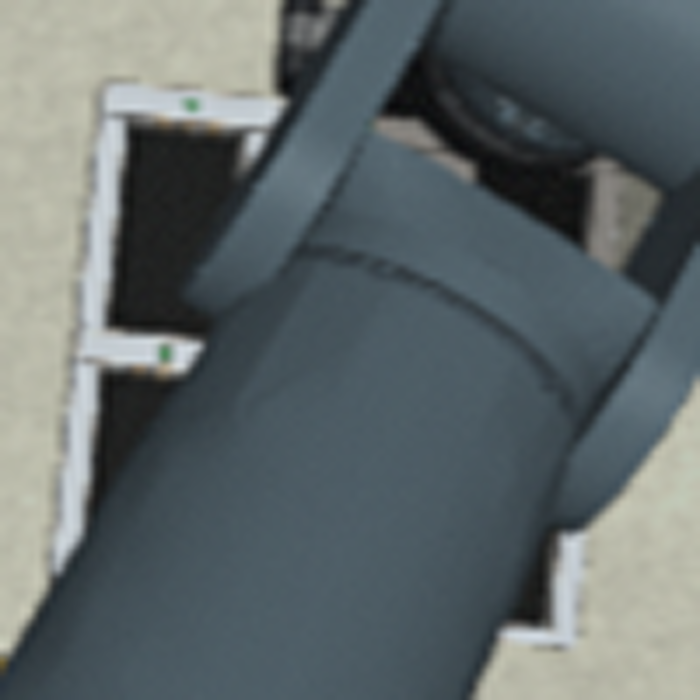

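```bash
python3 -m inch '[[0.0037,0.0221,-0.004,0,0,-0.1633,0.4],[0.0037,0.0221,-0.008,0,0,-0.1633,0.4],[0.0037,0.0221,-0.008,0,0,-0.1633,0.4],[0.0037,0.0221,-0.008,0,0,-0.1633,0.4],[0.0037,0.0221,-0.008,0,0,-0.1633,0.4],[0.0037,0.0221,-0.008,0,0,-0.1633,0.4],[0.0037,0.0221,-0.008,0,0,-0.1633,0.4],[0.0037,0.0221,-0.008,0,0,-0.1633,0.4],[0.0037,0.0221,-0.008,0,0,-0.1633,0.4],[0.0037,0.0221,-0.008,0,0,-0.1633,0.4],[0.0037,0.0221,-0.008,0,0,-0.1633,0.4],[0,0,0,0,0,0,0.4],[0,0,0,0,0,0,0.4]]'
python3 - <<'E'
from h import *
o=bot.observe(); print(o["ee_pos"],o["ee_rot"])
w=bot.read_camera("wrist"); cv2.imwrite("pics/s_w.png",w["img"])
E
```

```text
time: 27.52
ee_pos: [0.6606, -0.0273, 0.1175]
ee_rot: [180.0, 0.0, 68.7]
force: [-0.1, -0.4, 0.5]
width: 0.0599
[ 0.66058341 -0.0273485   0.11752995] [1.79989683e+02 1.92708884e-02 6.86620718e+01]
```

View pics/s_w.png

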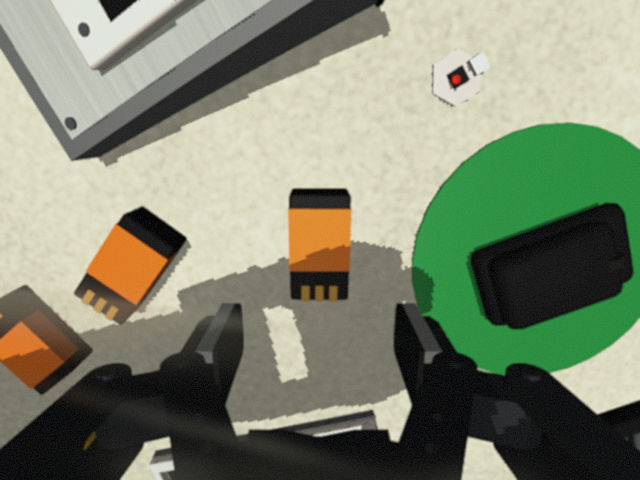

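```bash
python3 -m inch '[[0,0.0006,-0.0267,0,0,0,0.4],[0,0.0006,-0.0267,0,0,0,0.4],[0,0,-0.0267,0,0,0,0.4],[0,0,-0.0267,0,0,0,0.4],[0,0,0,0,0,0,0.4],[0,0,0,0,0,0,-1],[0,0,0,0,0,0,-1],[0,0,0,0,0,0,-1],[0,0,0,0,0,0,-1]]'; python3 -m inch '[[0,0,0.025,0,0,0,-1],[0,0,0.025,0,0,0,-1],[0,0,0.025,0,0,0,-1],[0,0,0.025,0,0,0,-1],[0,0,0,0,0,0,-1]]'
python3 - <<'E'
from h import *
o=bot.observe(); print(o["ee_pos"],o["ee_rot"])
w=bot.read_camera("wrist"); cv2.imwrite("pics/t_w.png",w["img"])
E
```

```text
time: 28.7
ee_pos: [0.6619, -0.0263, 0.0125]
ee_rot: [179.8, -0.0, 68.6]
force: [-1.6, -0.9, 6.3]
width: 0.0363
time: 29.32
ee_pos: [0.6619, -0.0259, 0.1127]
ee_rot: [179.8, -0.0, 68.6]
force: [0.2, -1.2, -1.5]
width: 0.0362
[ 0.66185924 -0.02592908  0.11267087] [ 1.79764768e+02 -4.36495689e-02  6.85667462e+01]
```

View pics/t_w.png

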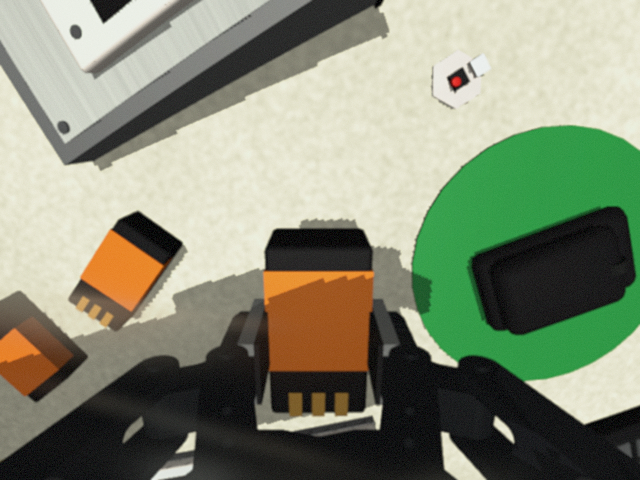

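```bash
python3 -m inch '[[-0.007,-0.0219,0,0,0,0.1643,-1],[-0.007,-0.0219,0,0,0,0.1643,-1],[-0.007,-0.0219,0,0,0,0.1643,-1],[-0.007,-0.0219,0,0,0,0.1643,-1],[-0.007,-0.0219,0,0,0,0.1643,-1],[-0.007,-0.0219,0,0,0,0.1643,-1],[-0.007,-0.0219,0,0,0,0.1643,-1],[-0.007,-0.0219,0,0,0,0.1643,-1],[-0.007,-0.0219,0,0,0,0.1643,-1],[-0.007,-0.0219,0,0,0,0.1643,-1],[-0.007,-0.0219,0,0,0,0.1643,-1],[0,0,-0.02,0,0,0,-1],[0,0,-0.02,0,0,0,-1],[0,0,0,0,0,0,-1],[0,0,0,0,0,0,-1]]';  python3 - <<'E'
from h import *
o=bot.observe(); print(o["ee_pos"],o["ee_rot"],o["joint_positions"])
w=bot.read_camera("wrist"); cv2.imwrite("pics/u_w.png",w["img"])
E
```

```text
time: 31.25
ee_pos: [0.5836, -0.2659, 0.07]
ee_rot: [180.0, -0.0, 172.1]
force: [-0.1, -0.8, -0.9]
width: 0.0364
[ 0.5836208  -0.26591576  0.06995187] [ 1.79998793e+02 -2.57580890e-02  1.72131845e+02] [-3.46029841e+01  2.34086126e+01  9.57068218e+01 -1.20268299e-02
  6.09081136e+01 -1.16728979e+02]
```

View pics/u_w.png

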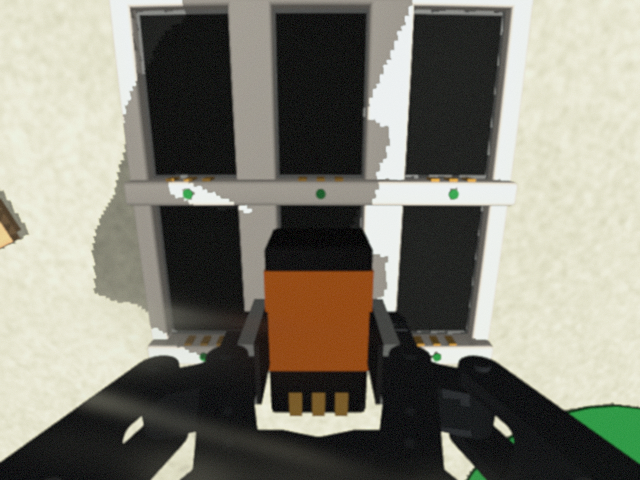

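```bash
python3 -m inch '[[0.0008,-0.0003,-0.016,0,0,0,-1],[0.0007,-0.0002,-0.014,0,0,0,-1],[0,0,-0.01,0,0,0,-1],[0,0,-0.006,0,0,0,-1],[0,0,0,0,0,0,-1]]'
```

```text
time: 31.92
ee_pos: [0.5846, -0.267, 0.0237]
ee_rot: [180.0, -0.0, 172.1]
force: [0.1, 0.7, -1.2]
width: 0.0364
```

```bash
python3 -m inch '[[0,0,-0.0025,0,0,0,-1],[0,0,0,0,0,0,-1]]'; python3 -m inch '[[0,0,0,0,0,0,0.3],[0,0,0,0,0,0,0.3],[0,0,0,0,0,0,0.3],[0,0,0.02,0,0,0,0.3],[0,0,0.03,0,0,0,0.3],[0,0,0.03,0,0,0,0.3],[0,0,0.04,0,0,0,0.3],[0.01,0,0.03,0,0,0,0.3],[0,0,0,0,0,0,0.3]]'
python3 - <<'E'
from h import *
o=bot.observe(); print(o["ee_pos"],o["ee_rot"],o["joint_positions"])
w=bot.read_camera("wrist"); cv2.imwrite("pics/v_w.png",w["img"])
E
```

```text
time: 32.17
ee_pos: [0.5851, -0.2673, 0.0221]
ee_rot: [-180.0, 0.0, 172.1]
force: [-0.4, 0.5, -1.3]
width: 0.0367
time: 33.3
ee_pos: [0.5973, -0.2684, 0.1771]
ee_rot: [-179.8, 0.4, 172.1]
force: [-0.1, -0.1, -0.9]
width: 0.0552
[ 0.59727637 -0.26841101  0.17713234] [-179.76313135    0.44897583  172.13305612] [-3.40948211e+01  1.72317985e+01  9.12541237e+01 -1.48728908e-02
  7.10066465e+01 -1.16222171e+02]
```

View pics/v_w.png

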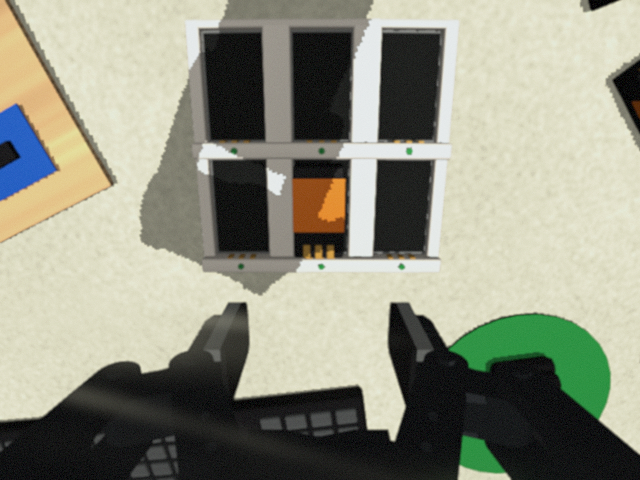

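```bash
python3 -m inch '[[-0.0034,0.0177,0,0,0,-0.1745,0.4],[-0.0034,0.0177,-0.004,0,0,-0.1745,0.4],[-0.0034,0.0177,-0.004,0,0,-0.1745,0.4],[-0.0034,0.0177,-0.004,0,0,-0.1745,0.4],[-0.0034,0.0177,-0.004,0,0,-0.1745,0.4],[-0.0034,0.0177,-0.004,0,0,-0.1745,0.4],[-0.0034,0.0177,-0.004,0,0,-0.1745,0.4],[-0.0034,0.0177,-0.004,0,0,-0.1745,0.4],[-0.0034,0.0177,-0.004,0,0,-0.1745,0.4],[-0.0034,0.0177,-0.004,0,0,-0.1745,0.4],[-0.0034,0.0177,-0.004,0,0,-0.1745,0.4],[-0.0034,0.0177,-0.004,0,0,-0.1745,0.4],[-0.0034,0.0177,-0.004,0,0,-0.1745,0.4],[-0.0034,0.0177,-0.004,0,0,-0.1745,0.4],[0,0,0,0,0,0,0.4],[0,0,0,0,0,0,0.4]]'
python3 - <<'E'
from h import *
o=bot.observe(); print(o["ee_pos"],o["ee_rot"],o["joint_positions"])
w=bot.read_camera("wrist"); cv2.imwrite("pics/w_w.png",w["img"])
E
```

```text
time: 35.35
ee_pos: [0.547, -0.0198, 0.1195]
ee_rot: [-180.0, 0.0, 32.3]
force: [-0.5, 0.4, -0.4]
width: 0.0598
[ 0.54703984 -0.01975332  0.11947138] [-1.79955911e+02  4.64065462e-02  3.22669656e+01] [-1.39371463e+01  7.96137551e+00  1.08842734e+02 -3.34011489e-03
  6.32598319e+01  4.37974105e+01]
```

View pics/w_w.png

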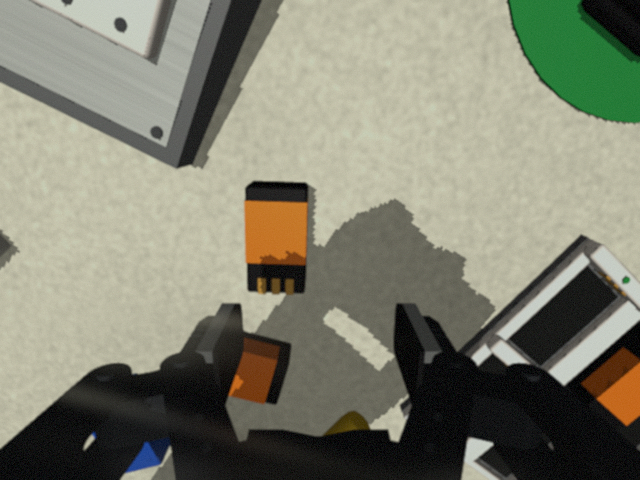

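Run:
```python
from h import *
np.set_printoptions(precision=4,suppress=True)
o=bot.observe(); w=bot.read_camera("wrist"); R=Ro.from_euler("xyz",o["ee_rot"],degrees=True).as_matrix()
crop(w,220,160,340,310,4,"pics/w2.png")
Q=onplane(w,[(246,187.5),(308,188.5),(305,292),(248,290)],.028); m=Q.mean(0); print(m,np.linalg.norm(Q[1]-Q[0]),np.linalg.norm(Q[2]-Q[1]));v=(Q[2]+Q[3]-Q[0]-Q[1])/2; print("az",np.degrees(np.arctan2(v[1],v[0])), "yaw180",o["ee_rot"][2]-180)
print("target TCP",m-.001*R[:,1],"go",m-.001*R[:,1]-o["ee_pos"])
```

```text
[0.5385 0.0051 0.028 ] 0.03744556299758281 0.06764377212727471
az -149.82964033906345 yaw180 -147.78565159401182
target TCP [0.5379 0.006  0.028 ] go [-0.0093  0.0259 -0.0917]
```

View pics/w2.png

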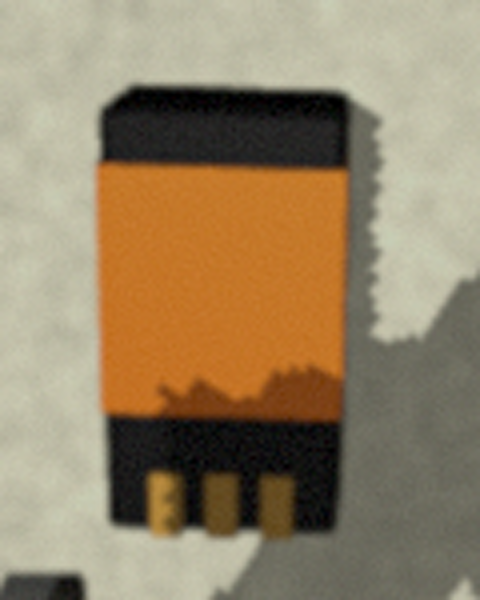

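Pack B was knocked about 27 mm aside from its first position, and now lies at (277,240) in this view. I'm using the new pose.

```bash
python3 -m inch '[[-0.0046,0.0129,0,0,0,-0.027,0.4],[-0.0047,0.013,-0.01,0,0,0,0.4],[0,0,-0.02,0,0,0,0.4],[0,0,0,0,0,0,0.4]]'
python3 - <<'E'
from h import *
o=bot.observe(); print(o["ee_pos"],o["ee_rot"])
w=bot.read_camera("wrist"); crop(w,160,120,480,440,2.4,"pics/x.png")
E
```

```text
time: 35.95
ee_pos: [0.5363, 0.007, 0.0878]
ee_rot: [-179.8, 0.2, 30.6]
force: [-0.1, 0.1, 0.4]
width: 0.0598
[0.53633669 0.00699005 0.08782169] [-179.81517947    0.19225616   30.64099663]
```

View pics/x.png

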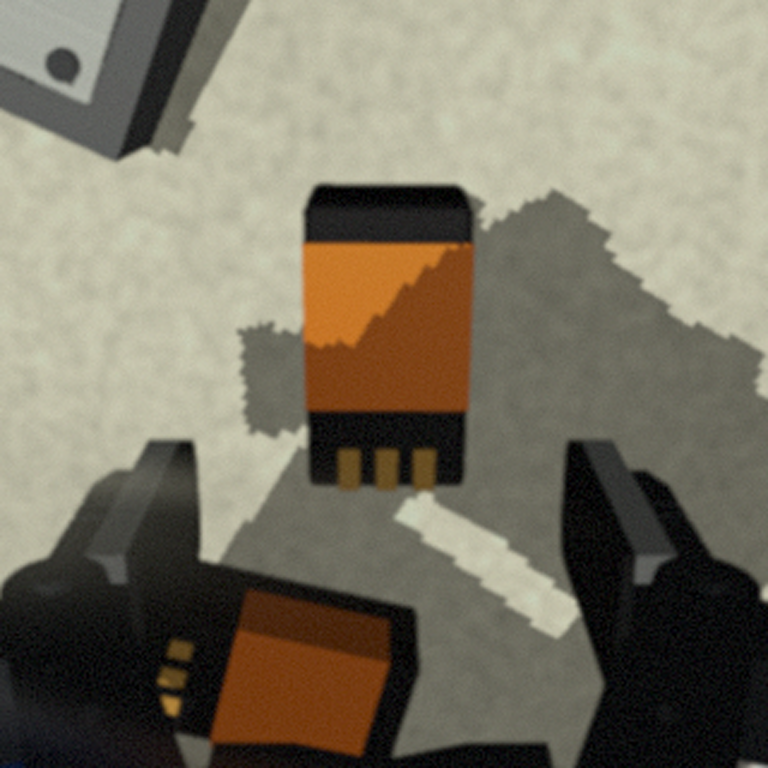

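```bash
python3 -m inch '[[0.0006,-0.0005,-0.025,0,0,0,0.4],[0.0006,-0.0004,-0.025,0,0,0,0.4],[0,0,-0.0265,0,0,0,0.4],[0,0,0,0,0,0,0.4],[0,0,0,0,0,0,-1],[0,0,0,0,0,0,-1],[0,0,0,0,0,0,-1],[0,0,0,0,0,0,-1]]'; python3 -m inch '[[0,0,0.025,0,0,0,-1],[0,0,0.025,0,0,0,-1],[0,0,0.025,0,0,0,-1],[0,0,0.025,0,0,0,-1],[0,0,0,0,0,0,-1]]'
python3 - <<'E'
from h import *
o=bot.observe(); print(o["ee_pos"],o["ee_rot"],o["joint_positions"])
w=bot.read_camera("wrist"); cv2.imwrite("pics/y_w.png",w["img"])
E
```

```text
time: 37.0
ee_pos: [0.5409, 0.0053, 0.0153]
ee_rot: [179.9, -0.1, 30.6]
force: [0.2, 0.6, 6.4]
width: 0.0364
time: 37.62
ee_pos: [0.5408, 0.0054, 0.1155]
ee_rot: [179.8, -0.2, 30.6]
force: [-0.6, 0.3, -1.9]
width: 0.0361
[0.54076043 0.00538816 0.11549971] [179.83406978  -0.20082259  30.59367413] [-1.14523040e+01  7.25916998e+00  1.10104988e+02  1.27251312e-02
  6.23755825e+01  4.79484379e+01]
```

View pics/y_w.png

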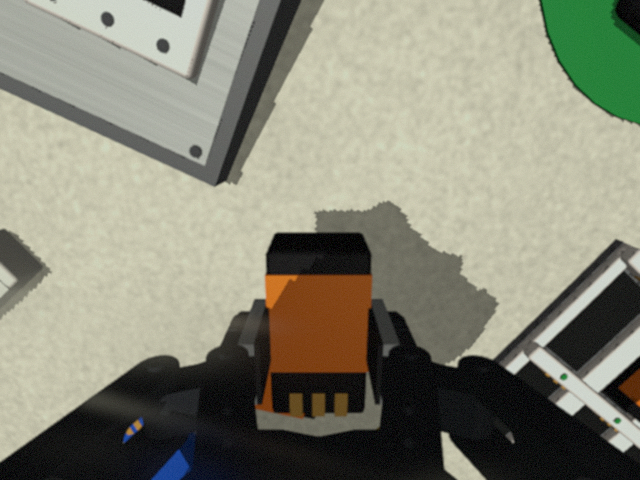

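```bash
python3 -m inch '[[-0.0027,-0.0139,0,0,0,0.1764,-1],[-0.0027,-0.0139,0,0,0,0.1764,-1],[-0.0027,-0.0139,0,0,0,0.1764,-1],[-0.0027,-0.0139,0,0,0,0.1764,-1],[-0.0027,-0.0139,0,0,0,0.1764,-1],[-0.0027,-0.0139,0,0,0,0.1764,-1],[-0.0027,-0.0139,0,0,0,0.1764,-1],[-0.0027,-0.0139,0,0,0,0.1764,-1],[-0.0027,-0.0139,0,0,0,0.1764,-1],[-0.0027,-0.0139,0,0,0,0.1764,-1],[-0.0027,-0.0139,0,0,0,0.1764,-1],[-0.0027,-0.0139,0,0,0,0.1764,-1],[-0.0027,-0.0139,0,0,0,0.1764,-1],[-0.0027,-0.0139,0,0,0,0.1764,-1],[0,0,-0.02,0,0,0,-1],[0,0,-0.02,0,0,0,-1],[0,0,0,0,0,0,-1],[0,0,0,0,0,0,-1]]';  python3 - <<'E'
from h import *
o=bot.observe(); print(o["ee_pos"],o["ee_rot"],o["joint_positions"])
w=bot.read_camera("wrist"); cv2.imwrite("pics/z_w.png",w["img"])
E
```

```text
time: 39.92
ee_pos: [0.5014, -0.1889, 0.0732]
ee_rot: [-180.0, -0.0, 172.1]
force: [0.1, -0.4, -1.2]
width: 0.0364
[ 0.50136332 -0.18888215  0.07319411] [-1.79990691e+02 -2.23347434e-02  1.72088299e+02] [-3.27667751e+01  1.06389532e+01  1.11506033e+02 -2.10599524e-02
  5.78713683e+01 -1.14843873e+02]
```

View pics/z_w.png

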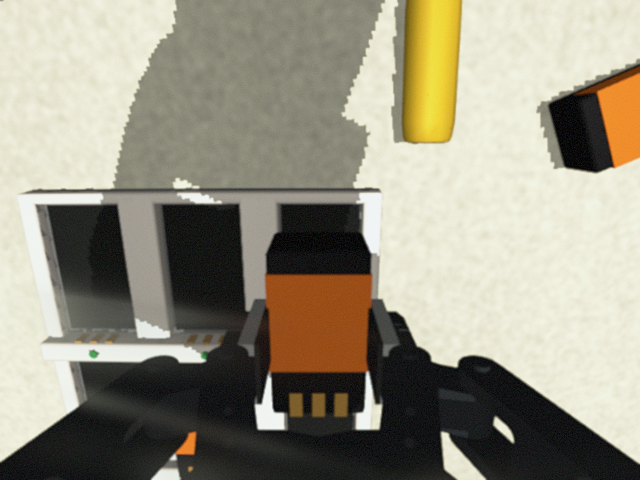

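```bash
python3 -m inch '[[0.0006,-0.0003,-0.016,0,0,0,-1],[0.0004,-0.0002,-0.015,0,0,0,-1],[0,0,-0.01,0,0,0,-1],[0,0,-0.0075,0,0,0,-1],[0,0,0,0,0,0,-1]]'; python3 -m inch '[[0,0,0,0,0,0,0.3],[0,0,0,0,0,0,0.3],[0,0,0,0,0,0,0.3],[0,0,0.02,0,0,0,0.3],[0,0,0.03,0,0,0,0.3],[0,0,0.03,0,0,0,0.3],[0.02,-0.02,0.04,0,0,0,0.3],[0.04,-0.02,0.03,0,0,0,0.3],[0.02,-0.02,0.0,0,0,0,0.3],[0,0,0,0,0,0,0.3]]'
python3 - <<'E'
from h import *
o=bot.observe(); print(o["ee_pos"],o["ee_rot"],o["joint_positions"])
w=bot.read_camera("wrist"); cv2.imwrite("pics/za_w.png",w["img"])
E
```

```text
time: 40.6
ee_pos: [0.5023, -0.1894, 0.0244]
ee_rot: [-180.0, -0.0, 172.1]
force: [0.1, -0.8, -1.4]
width: 0.0361
time: 41.85
ee_pos: [0.5833, -0.2506, 0.1754]
ee_rot: [-179.9, 0.1, 172.0]
force: [-0.0, 0.0, -0.2]
width: 0.0557
[ 0.58334856 -0.25057814  0.17537257] [-1.79945627e+02  6.92360090e-02  1.72042409e+02] [-3.34538177e+01  1.50428129e+01  9.41310675e+01 -2.04174694e-02
  7.07402226e+01 -1.15489474e+02]
```

View pics/za_w.png

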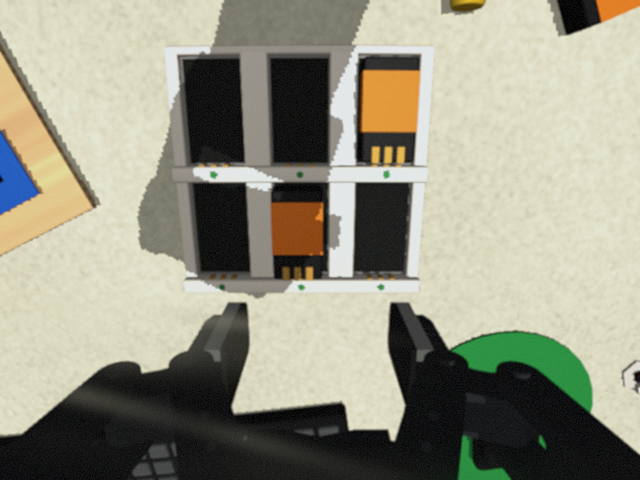

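```bash
python3 -m inch '[[-0.0142,0.0232,0,0,0,-0.1135,0.4],[-0.0142,0.0232,-0.006,0,0,-0.1135,0.4],[-0.0142,0.0232,-0.006,0,0,-0.1135,0.4],[-0.0142,0.0232,-0.006,0,0,-0.1135,0.4],[-0.0142,0.0232,-0.006,0,0,-0.1135,0.4],[-0.0142,0.0232,-0.006,0,0,-0.1135,0.4],[-0.0142,0.0232,-0.006,0,0,-0.1135,0.4],[-0.0142,0.0232,-0.006,0,0,-0.1135,0.4],[-0.0142,0.0232,-0.006,0,0,-0.1135,0.4],[-0.0142,0.0228,-0.006,0,0,-0.1135,0.4],[0,0,0,0,0,0,0.4],[0,0,0,0,0,0,0.4]]';python3 - <<'E'
from h import *
o=bot.observe(); print(o["ee_pos"],o["ee_rot"],o["joint_positions"])
w=bot.read_camera("wrist"); cv2.imwrite("pics/zb_w.png",w["img"])
E
```

```text
time: 43.4
ee_pos: [0.4404, -0.018, 0.121]
ee_rot: [-180.0, 0.0, 107.1]
force: [0.0, -0.5, -0.1]
width: 0.0596
[ 0.44042304 -0.01802471  0.12101898] [-1.79998283e+02  2.88273881e-02  1.07132803e+02] [-1.71290043e+01 -7.14326233e+00  1.23856302e+02 -2.77573479e-02
  6.32721530e+01 -3.42493262e+01]
```

View pics/zb_w.png

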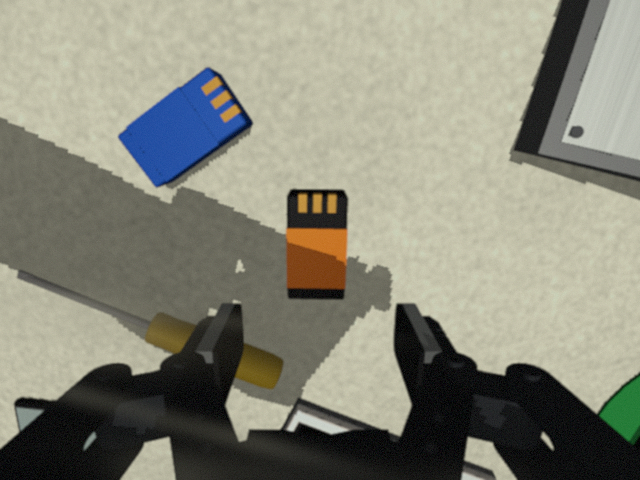

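Run:
```python
from h import *
np.set_printoptions(precision=4,suppress=True)
o=bot.observe(); w=bot.read_camera("wrist"); R=Ro.from_euler("xyz",o["ee_rot"],degrees=True).as_matrix(); T=o["ee_pos"]
crop(w,260,170,380,310,4,"pics/zc.png")
print("handle in tool mm",((onplane(w,[(148,335),(155,315),(282,355),(275,388)],.012)-T)@R)[:,:2]*1000)
Q=onplane(w,[(287,193),(347,193),(345,297),(288,297)],.028); m=Q.mean(0); print(m,np.linalg.norm(Q[1]-Q[0]),np.linalg.norm(Q[2]-Q[1]));v=(Q[0]+Q[1]-Q[2]-Q[3])/2; print("az",np.degrees(np.arctan2(v[1],v[0])),o["ee_rot"][2])
print("go",m-.001*R[:,1]-T)
print("blue",((onplane(w,[(165,185),(120,135),(250,125)],.02)-T)@R)[:,:2]*1000)
```

```text
handle in tool mm [[ -70.534  -125.3102]
 [ -54.2053 -117.9529]
 [ -86.7888  -27.0182]
 [-115.9019  -33.2563]]
[ 0.4393 -0.017   0.028 ] 0.03656177756112365 0.06892400369947764
az 106.73338175034691 107.08540576030849
go [-0.0024  0.0011 -0.0932]
blue [[  40.3621  -96.6358]
 [  71.1373 -121.2955]
 [  76.239   -41.1217]]
```

View pics/zc.png

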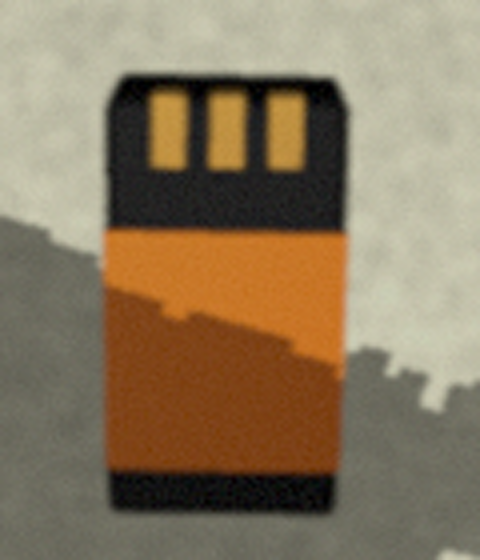

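```bash
python3 -m inch '[[-0.0012,0.0006,-0.027,0,0,-0.005,0.4],[-0.0012,0.0005,-0.027,0,0,0,0.4],[0,0,-0.027,0,0,0,0.4],[0,0,-0.0275,0,0,0,0.4],[0,0,0,0,0,0,0.4],[0,0,0,0,0,0,-1],[0,0,0,0,0,0,-1],[0,0,0,0,0,0,-1],[0,0,0,0,0,0,-1]]'; python3 -m inch '[[0,0,0.025,0,0,0,-1],[0,0,0.025,0,0,0,-1],[0,0,0.025,0,0,0,-1],[0,0,0.025,0,0,0,-1],[0,0,0,0,0,0,-1]]'
python3 - <<'E'
from h import *
o=bot.observe(); print(o["ee_pos"],o["ee_rot"],o["joint_positions"])
w=bot.read_camera("wrist"); cv2.imwrite("pics/zd_w.png",w["img"])
E
```

```text
time: 44.62
ee_pos: [0.4395, -0.0173, 0.0139]
ee_rot: [179.9, 0.1, 106.8]
force: [-1.3, -1.0, 7.0]
width: 0.0368
time: 45.25
ee_pos: [0.4393, -0.0171, 0.1141]
ee_rot: [179.8, 0.1, 106.8]
force: [0.3, -0.5, -2.5]
width: 0.0366
[ 0.43932836 -0.01708107  0.11405942] [1.79803048e+02 1.48664847e-01 1.06777106e+02] [-1.70574464e+01 -6.77667674e+00  1.24367067e+02 -1.56348735e-02
  6.21632373e+01 -3.38275370e+01]
```

View pics/zd_w.png

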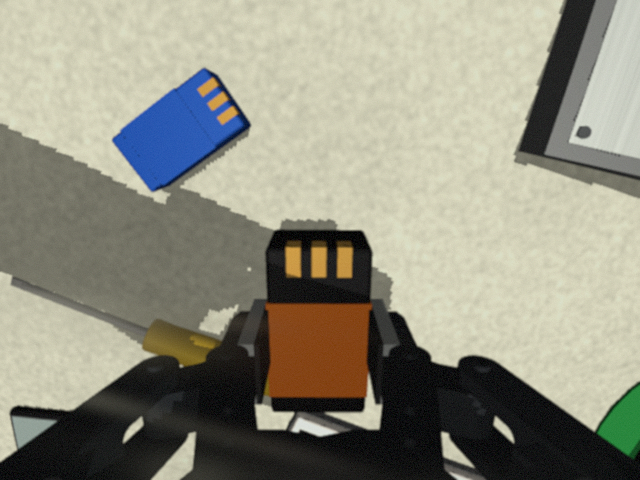

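```bash
python3 -m inch '[[0.0039,-0.0251,0,0,0,-0.1668,-1],[0.0039,-0.0251,0,0,0,-0.1668,-1],[0.0039,-0.0251,0,0,0,-0.1668,-1],[0.0039,-0.0251,0,0,0,-0.1668,-1],[0.0039,-0.0251,0,0,0,-0.1668,-1],[0.0039,-0.0251,0,0,0,-0.1668,-1],[0.0039,-0.0251,0,0,0,-0.1668,-1],[0.0039,-0.0251,0,0,0,-0.1668,-1],[0.0039,-0.0251,0,0,0,-0.1668,-1],[0.0039,-0.0251,0,0,0,-0.1668,-1],[0.0039,-0.0251,0,0,0,-0.1668,-1],[0.0039,-0.0251,0,0,0,-0.1668,-1],[0,0,-0.02,0,0,0,-1],[0,0,-0.01,0,0,0,-1],[0,0,0,0,0,0,-1],[0,0,0,0,0,0,-1]]';  python3 - <<'E'
from h import *
o=bot.observe(); print(o["ee_pos"],o["ee_rot"],o["joint_positions"])
w=bot.read_camera("wrist"); cv2.imwrite("pics/ze_w.png",w["img"])
E
```

```text
time: 47.3
ee_pos: [0.4849, -0.3173, 0.0823]
ee_rot: [-180.0, 0.0, -7.8]
force: [0.1, 0.9, -2.5]
width: 0.0363
[ 0.48491035 -0.31733508  0.08229051] [-1.79969075e+02  1.76314600e-02 -7.84489622e+00] [-4.44117767e+01  1.51216831e+01  1.04946012e+02  1.65573200e-02
  5.99648910e+01  5.34248327e+01]
```

View pics/ze_w.png

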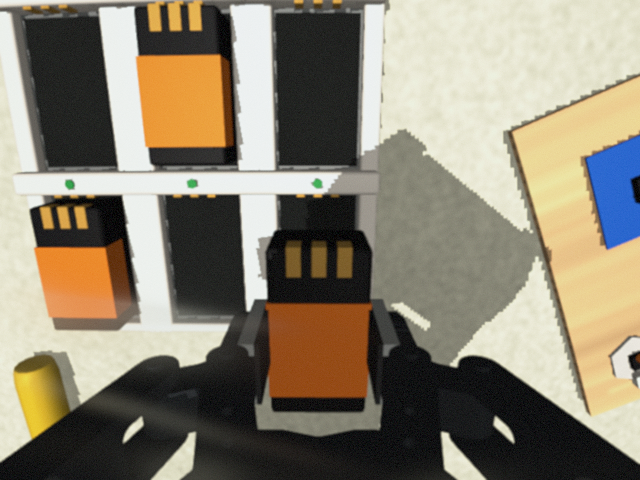

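Run:
```python
from h import *
np.set_printoptions(precision=4,suppress=True)
o=bot.observe(); w=bot.read_camera("wrist"); R=Ro.from_euler("xyz",o["ee_rot"],degrees=True).as_matrix()
hsv=cv2.cvtColor(w["img"],cv2.COLOR_BGR2HSV); m=cv2.inRange(hsv,(45,80,30),(85,255,255)); m[:165]=0; m[205:]=0; m[:,400:]=0
_,_,st,ce=cv2.connectedComponentsWithStats(m); px=[c for c,s in zip(ce[1:],st[1:]) if s[4]>15]; print(px)
P=onplane(w,px,.024)[:,:2]; P=P[np.argsort(-P[:,1])]; print(P); v=P[0]-P[-1]; print("az",np.degrees(np.arctan2(v[1],v[0]))-90)
x=np.array([np.cos(np.radians(-7.9)),np.sin(np.radians(-7.9))]); print("bay3",P[-1]-.0455*x,"bias-corr",P[-1]-.0455*x-.001*R[:2,1])
```

```text
[array([ 69.129 , 184.6452]), array([191.1429, 183.625 ]), array([316.5   , 183.8621])]
[[ 0.5494 -0.1944]
 [ 0.5406 -0.259 ]
 [ 0.5314 -0.3234]]
az -7.981206667702708
bay3 [ 0.4863 -0.3171] bias-corr [ 0.4864 -0.3162]
```

```bash
python3 -m inch '[[0.0008,0,-0.02,0,0,0,-1],[0.0008,0,-0.02,0,0,0,-1],[0,0,-0.01,0,0,0,-1],[0,0,-0.009,0,0,0,-1],[0,0,0,0,0,0,-1]]'; python3 -m inch '[[0,0,0,0,0,0,0.3],[0,0,0,0,0,0,0.3],[0,0,0,0,0,0,0.3],[0,0,0.02,0,0,0,0.3],[0,0,0.03,0,0,0,0.3],[0,0,0.03,0,0,0,0.3],[-0.02,0.02,0.04,0,0,0,0.3],[-0.02,0.02,0.03,0,0,0,0.3],[-0.02,0.02,0.03,0,0,0,0.3],[0,0,0,0,0,0,0.3]]'
python3 - <<'E'
from h import *
o=bot.observe(); print(o["ee_pos"],o["ee_rot"],o["joint_positions"])
w=bot.read_camera("wrist"); cv2.imwrite("pics/zf_w.png",w["img"])
E
```

```text
time: 48.02
ee_pos: [0.4866, -0.3181, 0.023]
ee_rot: [-180.0, 0.0, -7.9]
force: [0.1, 0.3, -1.4]
width: 0.0359
time: 49.28
ee_pos: [0.4272, -0.2583, 0.2075]
ee_rot: [179.8, -0.3, -7.9]
force: [0.1, -0.0, -0.1]
width: 0.0557
[ 0.42717717 -0.25830298  0.2075131 ] [179.7622505   -0.34567946  -7.88692083] [-4.42030028e+01 -5.48149477e+00  1.12488661e+02  1.37857375e-02
  7.25734951e+01  5.36805548e+01]
```

View pics/zf_w.png

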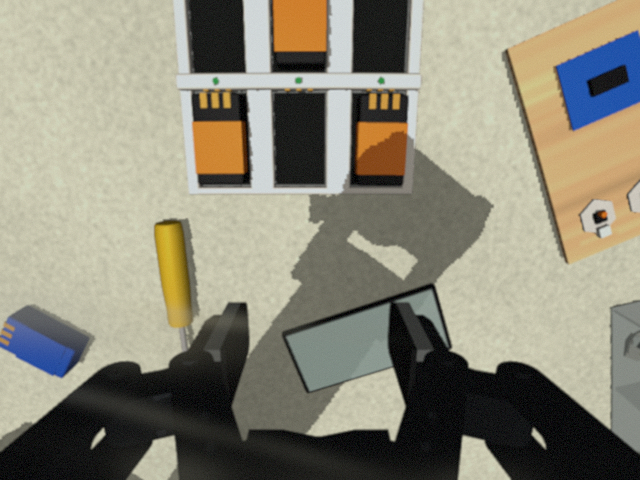

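```bash
python3 -m inch '[[-0.004,0.038,0.008,0,0,0,0.3],[-0.004,0.038,0.008,0,0,0,0.3],[-0.004,0.038,0.008,0,0,0,0.3],[-0.004,0.038,0.008,0,0,0,0.3],[-0.004,0.038,0.008,0,0,0,0.3],[-0.004,0.038,0.008,0,0,0,0.3],[-0.004,0.038,0.008,0,0,0,0.3],[-0.004,0.038,0.008,0,0,0,0.3],[-0.004,0.038,0.008,0,0,0,0.3],[-0.004,0.038,0.008,0,0,0,0.3],[-0.004,0.038,0.008,0,0,0,0.3],[-0.004,0.038,0.008,0,0,0,0.3],[0,0.03,0,0,0,0,0.3],[0,0.03,0,0,0,0,0.3],[0,0,0,0,0,0,0.3]]'
python3 - <<'E'
from h import *
c=bot.read_camera("top"); cv2.imwrite("pics/zg_t.png",c["img"]); crop(c,335,195,435,290,7,"pics/zg_t2.png"); crop(c,120,150,260,262,5,"pics/zg_t3.png")
s=bot.read_camera("scene"); cv2.imwrite("pics/zg_s.png",s["img"])
E
```

```text
time: 51.2
ee_pos: [0.3784, 0.2592, 0.2984]
ee_rot: [180.0, 0.1, -7.8]
force: [1.0, 1.1, -1.3]
width: 0.0559
```

View pics/zg_t.png

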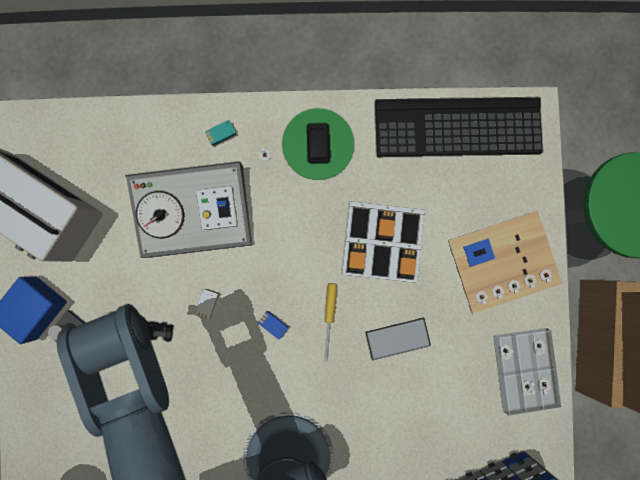

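View pics/zg_t2.png

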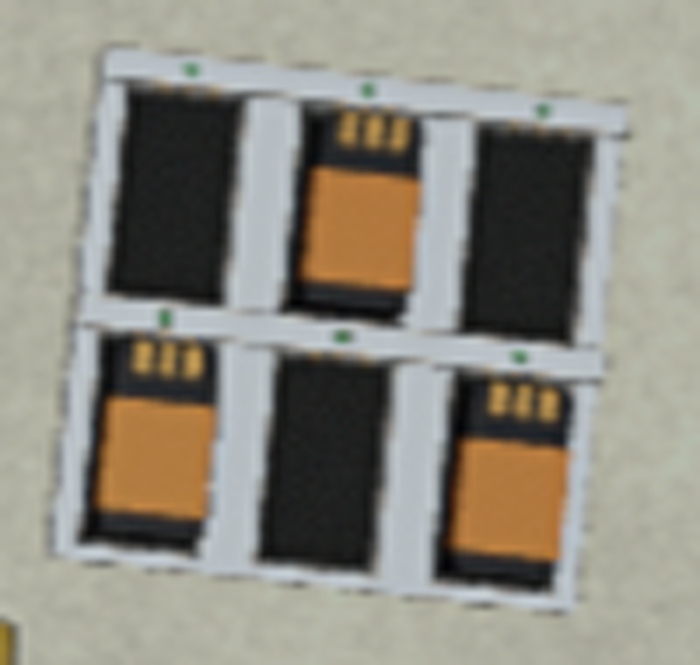

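View pics/zg_s.png

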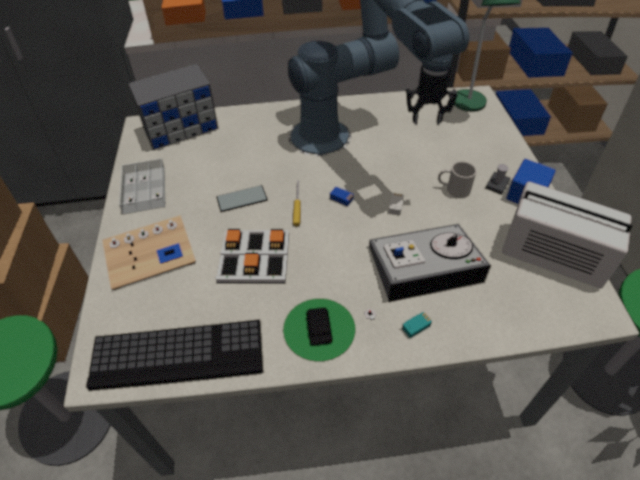

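View pics/zg_t3.png

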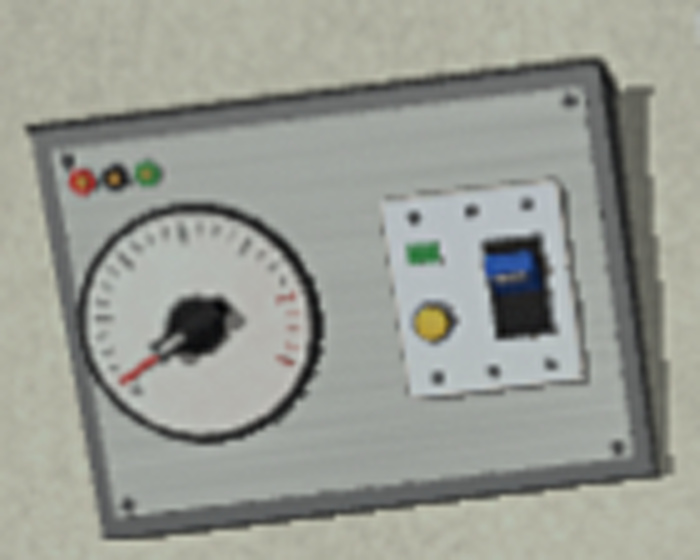

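Run:
```python
from h import *
np.set_printoptions(precision=1,suppress=True)
c=bot.read_camera("top")
L1=[(192,70),(369,90),(543,110),(165,318),(343,336),(519,357)]
P=onplane(c,[(335+(x+.5)/7-.5,195+(y+.5)/7-.5) for x,y in L1],.024)[:,:2]
M=np.array([(.088,.065),(.088,0),(.088,-.065),(-.003,.065),(-.003,0),(-.003,-.065)])
a=P-P.mean(0); b=M-M.mean(0); th=np.arctan2((b[:,0]*a[:,1]-b[:,1]*a[:,0]).sum(),(a*b).sum()); Rm=np.array([[np.cos(th),-np.sin(th)],[np.sin(th),np.cos(th)]]); t=P.mean(0)-Rm@M.mean(0); print(np.degrees(th),t*1000,(P-M@Rm.T-t)*1000)
hsv=cv2.cvtColor(c["img"],cv2.COLOR_BGR2HSV); m=cv2.inRange(hsv,(5,120,60),(20,255,255)); q=np.zeros_like(m); q[200:285,345:425]=m[200:285,345:425]
for cn in cv2.findContours(q,cv2.RETR_EXTERNAL,cv2.CHAIN_APPROX_NONE)[0]:
    if cv2.contourArea(cn)<80: continue
    W=onplane(c,cn.reshape(-1,2),.036)[:,:2]; r=cv2.minAreaRect((W*1000).astype(np.float32)); mid=np.array(r[0])/1000
    loc=(mid-t)@Rm*1000; 
    mm=np.zeros_like(m); cv2.drawContours(mm,[cn],-1,255,-1); mm=cv2.erode(mm,np.ones((3,3))); ys,xs=np.nonzero(mm); D=deproj(c,np.c_[xs,ys]); k=np.linalg.lstsq(np.c_[D[:,:2],np.ones(len(D))],D[:,2],rcond=None)[0]
    print("local mid (band+6.2)",loc+[6.2,0],"rect",r[1],r[2],"z",D[:,2].mean()*1000,D[:,2].std()*1000)
print("bays x -48.5/42.5, y 65 0 -65")
```

```text
-8.024602351113005 [ 545.1 -260.5] [[-0.  -0.1]
 [-0.1 -0.3]
 [-0.1  0.4]
 [-0.2  0.2]
 [ 0.4 -0.2]
 [-0.1 -0. ]]
local mid (band+6.2) [-48.9 -64. ] rect (39.62118911743164, 41.76949691772461) 82.68821716308594 z 37.62077289096809 2.8961811602320116
local mid (band+6.2) [-48.1  65.1] rect (39.46723937988281, 41.27640151977539) 80.90081024169922 z 37.414358428980094 2.5646814074707196
local mid (band+6.2) [42.  -0.1] rect (39.80289077758789, 41.673561096191406) 82.66702270507812 z 37.001438338922746 2.9095267877316178
bays x -48.5/42.5, y 65 0 -65
```

Every pack is within about 1 mm of its pocket point, at the right height (about 37 mm, expected 36). The robot is clear, so I'm handing in.

```bash
python3 -c "
from cell import bot
print(bot.job_done())"
```

```text
the job is handed in; nothing more can be done
None
```

The job is done and handed in at about 51 s. With the charger empty, I pressed the test button and the lever dropped. I lifted the lever to its stop and it latched. I then turned the knob anticlockwise until I felt its stop.

I laid the three packs present (no others were visible) in pockets 5, 1 and 3, with their contacts towards the springs. The middle pack had been knocked about 27 mm aside during the run, so I measured it again before gripping it.

**Last checks**
- **Console:** the red hand covers the black one on the zero stop, the lever is up, and the button is out.
- **Packs:** each middle is within about 1 mm of its pocket point in the horizontal plane. Pack tops read about 37 mm against 36 mm expected, with 3 mm of depth noise, so I judged flatness by height and picture, not by a precise tilt measurement.
- **Other things on the table:** by eye, they look unmoved in the top picture. The arm was clear of everything.
- **Disagreements:** the wrist camera's aim at the knob was about 3 mm off, so I re-centred while turning. The two estimates of pocket 3 differed by 2 mm, so I used a value between them. No check failed.

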